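# Pack conveyor rollers against the stop, chock the row and lock it

## Robot

A 7-joint arm with a two-finger parallel gripper is mounted at the origin on the work surface. World frame = base frame: x ahead of the robot, y to its left, z up, the work surface at z = 0. Lengths are in m, angles in rad, forces in N, time in s.
With the tool pointing down it reaches from about 0.4 to 0.875 m from the base axis. Payload 19.3 kg.
Tool frame: the origin (TCP) lies on the centre line of the jaws, within the pads' length; the fingertips stand 8 mm ahead of it and the grasp point (between the pads) lies 11 mm behind it (bot.tip_extent is the distance from the TCP to the fingertips, in m); x points along the fingers, y is the direction in which the jaws open and shut, and the axes are right-handed (so a half turn about x gives the same grasp; the last joint's range is limited). The gripper opens to 85 mm and grips with 20 to 120 N. Pads are 22 mm wide; open, the fingers measure 114 mm over their backs; the gripper's body (76 mm by 85 mm) begins 54 mm behind the grasp point. The pads swing forward as they close: fully open they stand 13 mm farther back than shut.
Start: joints at [-1.231, 0.521, -0.036, 1.599, 0.021, 1.021, -0.113], TCP at [0.249, 0.573, 0.207] pointing down, gripper open.
Joint ranges: [-2.91, 2.91], [-0.3, 2.13], [-1.5, 1.42], [0.17, 2.43], [-1.26, 4.41], [0.16, 1.93], [-2.52, 2.52]. Speed limits (rad/s): [1.89, 1.89, 2.39, 2.39, 3.01, 3.01, 3.01].

## Interface

Orientations are given as [roll, pitch, yaw] about the fixed x, y, z axes, in that order (R = Rz(yaw) Ry(pitch) Rx(roll)).
In Python, from workcell import sensors, imaging, order, bot gives the robot as it stands.
- The arm moves only by the tool arm_command, never from a script. Its argument "commands" is a list of rows, each an object of numbers: "dx", "dy", "dz": the shift along the tool's x, y, z in cm; "twist": the turn about the tool's x in rad. A call has 1 to 12 rows; each row is the pose to reach, as a shift and turn from the pose measured when the call began, along the tool's axes at that moment; what a row does not reach only later rows make up. A row lasts 1/12 s, in which the tool goes at most 41.7 mm and 7.16 degrees, less where a joint would pass 70% of its speed; a pose out of reach is approached as far as the arm can. A call with a gripper value outside its range is refused whole. "grip" is the closure, from -1 (fully open) to 1 (shut), set as the call begins (left out, the last holds). The fingers move at their own pace and stop on an object; "squeeze" is the grip in N (left out, the last holds). Time passes only in rows, so rows that repeat a pose let the fingers close. It gives the time, the measured TCP pose, the force and the opening at its end, in the units of the state.
- sensors.observe(): the state, without advancing time (a new reading comes with each control period).
- imaging.grab_frame(name): name is "side" or "top" or "wrist"; returns the picture (400x640x3 uint8, red, green, blue); there is no depth.
- imaging.camera_info(name): a dict with "fx", "fy", "cx", "cy" (pixels), "origin" and "attitude" of the camera in the world. Camera axes: x right, y down, z forward; pixel columns grow to the right and rows downward; lengths in m; the calibration is good to about 2 mm. A picture is of the moment at which its call begins: read the wrist's pose just before it. camera_info takes no time and is no camera call; for the wrist camera it gives the pose at the moment of the call.
- order.job_done(): hands the job in, once; it reports no verdict.
The state is a dict: "clock": time; "qpos": joint angles; "qd": joint speeds; "joint_efforts": joint torques, N m; "position": TCP position; "tool_rot": TCP orientation; "force": force on the tool from outside, world axes, zero at the start; "moment": the same for the moment, N m; "grip_width": finger opening in m.
Only numpy, scipy, OpenCV 4.12 (cv2) and the standard library are available. Lean on these libraries where they do the work, as an engineer would, in place of code of your own. Each camera call takes 0.05 s, during which the arm holds its last target.

## Task

Roll every orange roller along the lane, on the bench and without picking it up, to the blue end stop so that they lie packed side by side, first swinging any turnbutton that is in the way clear of the lane. Then put the black rubber block flat in the middle of the lane, its length along the lane, push it tight against the last roller, and swing the turnbutton that stands just behind the block square across the lane to lock the row. Leave the screwdriver, the clear box and the bottle where they are.

Things in the scene. Friction and masses are not known exactly. Their poses are not given: they have to be found in the camera images.
- stop (a point): middle of the foot of the end stop's face, on the bench, at the stop end of the roller lane. Its +y runs up the middle of the lane from the stop to the loading end, +x across the lane (away from the robot), z up. The blue stop block is 34 mm high.
- rack: fixed roller rack, origin on the bench in mid-lane, 245 mm from the stop face, axes as those of the stop. Two aluminium rails 14 mm high, 20 mm wide, 490 mm long, inner faces 52 mm either side of the middle (lane 104 mm wide), and a plain bar 20 mm high across the loading end. No floor of its own: rollers roll on the bench.
- button2 (a joint): red turnbutton on the near (robot-side, x = -62 mm) rail that locks a row of 2. 0 = arm along the rail, pointing to the loading end; 1.57 = square across the lane; negative (to -0.4) = swung outwards; stop at 1.6. Arm 12 mm wide, reaches 58 mm from the pivot, 17 to 28 mm above the bench: over about 0.05 it blocks rollers. Stays where left; about 1.3 N at the pin moves it.
- button2_pivot (a point): pivot of button2, on top of its rail (14 mm above the bench), 130 mm from the stop face along the lane
- button2_pin (a point): foot of the upright black finger pin on the arm of button2, 48 mm from the pivot, 44 mm above the bench; the pin is 12 mm in diameter and stands from 28 to 56 mm above the bench
- button3 (a joint): red turnbutton on the far (x = +62 mm) rail that locks a row of 3. 0 = arm along the rail, pointing to the loading end; 1.57 = square across the lane; negative (to -0.4) = swung outwards; stop at 1.6. Arm 12 mm wide, reaches 58 mm from the pivot, 17 to 28 mm above the bench: over about 0.05 it blocks rollers. Stays where left; about 1.3 N at the pin moves it.
- button3_pivot (a point): pivot of button3, on top of its rail (14 mm above the bench), 166 mm from the stop face along the lane
- button3_pin (a point): foot of the upright black finger pin on the arm of button3, 48 mm from the pivot, 44 mm above the bench; the pin is 12 mm in diameter and stands from 28 to 56 mm above the bench
- button4 (a joint): red turnbutton on the near (robot-side, x = -62 mm) rail that locks a row of 4. 0 = arm along the rail, pointing to the loading end; 1.57 = square across the lane; negative (to -0.4) = swung outwards; stop at 1.6. Arm 12 mm wide, reaches 58 mm from the pivot, 17 to 28 mm above the bench: over about 0.05 it blocks rollers. Stays where left; about 1.3 N at the pin moves it.
- button4_pivot (a point): pivot of button4, on top of its rail (14 mm above the bench), 202 mm from the stop face along the lane
- button4_pin (a point): foot of the upright black finger pin on the arm of button4, 48 mm from the pivot, 44 mm above the bench; the pin is 12 mm in diameter and stands from 28 to 56 mm above the bench
- roller1: orange conveyor roller lying across the lane, 36 mm in diameter, 90 mm long, about 0.2 kg, with black bands and aluminium ends; it rolls easily and stops soon after the push ends. Origin at its centre (18 mm above the bench when lying), own x along its axis. Two to four rollers are there; an absent one reads None.
- roller2: orange conveyor roller lying across the lane, 36 mm in diameter, 90 mm long, about 0.2 kg, with black bands and aluminium ends; it rolls easily and stops soon after the push ends. Origin at its centre (18 mm above the bench when lying), own x along its axis. Two to four rollers are there; an absent one reads None.
- roller3: orange conveyor roller lying across the lane, 36 mm in diameter, 90 mm long, about 0.2 kg, with black bands and aluminium ends; it rolls easily and stops soon after the push ends. Origin at its centre (18 mm above the bench when lying), own x along its axis. Two to four rollers are there; an absent one reads None.
- roller4: orange conveyor roller lying across the lane, 36 mm in diameter, 90 mm long, about 0.2 kg, with black bands and aluminium ends; it rolls easily and stops soon after the push ends. Origin at its centre (18 mm above the bench when lying), own x along its axis. Two to four rollers are there; an absent one reads None.
- chock: black rubber locking block, yellow stripe over it, steel sole, 45 mm long (own y, along the lane when in place), 40 mm wide (own x), 26 mm high (own z), 0.14 kg, at first beside the loading end, robot side. Origin at its centre. In place behind n rollers its middle is 36 n + 22.5 mm from the stop face, its back 7 mm short of the closed arm of turnbutton n.
- driver: bystander: screwdriver with orange handle, 170 mm long, lying beyond the rack
- partsbox: bystander: small clear open parts box 75 x 75 x 40 mm beyond the rack; origin at the centre of its underside
- oiler: bystander: small white bottle with a red cap, 40 mm in diameter, 75 mm high, standing near the stop end of the rack on the robot's side; origin at the centre of its underside
There are look-alikes about, which are no part of the job. What is shaped like the roller3 but green is not meant.

How it is judged:
At the end, for the whole second after the job is handed in: All rollers lie on the bench across the lane, packed against the stop (8 mm), at rest; the block lies flat and straight in the lane (22 mm of the middle), at most 8 mm from tight behind the last roller; the turnbutton just behind it is across the lane (over 1.35 rad) ((((y of roller1 in the frame of stop between 0.01 and 0.026 m or y of roller2 in the frame of stop between 0.01 and 0.026 m or y of roller3 in the frame of stop between 0.01 and 0.026 m or y of roller4 in the frame of stop between 0.01 and 0.026 m) and (y of roller1 in the frame of stop between 0.046 and 0.062 m or y of roller2 in the frame of stop between 0.046 and 0.062 m or y of roller3 in the frame of stop between 0.046 and 0.062 m or y of roller4 in the frame of stop between 0.046 and 0.062 m) and y of each of roller1, roller2, roller3, roller4 in the frame of stop below 0.072 m and y of chock in the frame of stop between 0.0905 and 0.1025 m and value of joint button2 above 1.35 rad) or ((y of roller1 in the frame of stop between 0.01 and 0.026 m or y of roller2 in the frame of stop between 0.01 and 0.026 m or y of roller3 in the frame of stop between 0.01 and 0.026 m or y of roller4 in the frame of stop between 0.01 and 0.026 m) and (y of roller1 in the frame of stop between 0.046 and 0.062 m or y of roller2 in the frame of stop between 0.046 and 0.062 m or y of roller3 in the frame of stop between 0.046 and 0.062 m or y of roller4 in the frame of stop between 0.046 and 0.062 m) and (y of roller1 in the frame of stop between 0.082 and 0.098 m or y of roller2 in the frame of stop between 0.082 and 0.098 m or y of roller3 in the frame of stop between 0.082 and 0.098 m or y of roller4 in the frame of stop between 0.082 and 0.098 m) and y of each of roller1, roller2, roller3, roller4 in the frame of stop below 0.108 m and y of chock in the frame of stop between 0.1265 and 0.1385 m and value of joint button3 above 1.35 rad) or ((y of roller1 in the frame of stop between 0.01 and 0.026 m or y of roller2 in the frame of stop between 0.01 and 0.026 m or y of roller3 in the frame of stop between 0.01 and 0.026 m or y of roller4 in the frame of stop between 0.01 and 0.026 m) and (y of roller1 in the frame of stop between 0.046 and 0.062 m or y of roller2 in the frame of stop between 0.046 and 0.062 m or y of roller3 in the frame of stop between 0.046 and 0.062 m or y of roller4 in the frame of stop between 0.046 and 0.062 m) and (y of roller1 in the frame of stop between 0.082 and 0.098 m or y of roller2 in the frame of stop between 0.082 and 0.098 m or y of roller3 in the frame of stop between 0.082 and 0.098 m or y of roller4 in the frame of stop between 0.082 and 0.098 m) and (y of roller1 in the frame of stop between 0.118 and 0.134 m or y of roller2 in the frame of stop between 0.118 and 0.134 m or y of roller3 in the frame of stop between 0.118 and 0.134 m or y of roller4 in the frame of stop between 0.118 and 0.134 m) and y of each of roller1, roller2, roller3, roller4 in the frame of stop below 0.144 m and y of chock in the frame of stop between 0.1625 and 0.1745 m and value of joint button4 above 1.35 rad)) and x of roller1 in the frame of stop between -0.012 and 0.012 m and height (world z) of each of roller1, roller2, roller3, roller4 below 0.022 m and angle between the x axis of each of roller1, roller2, roller3, roller4 and the x axis of stop, either way round below 0.15 rad and linear speed of each of roller1, roller2, roller3, roller4, chock below 0.01 m/s and x of roller2 in the frame of stop between -0.012 and 0.012 m and x of roller3 in the frame of stop between -0.012 and 0.012 m and x of roller4 in the frame of stop between -0.012 and 0.012 m and x of chock in the frame of stop between -0.022 and 0.022 m and height (world z) of chock below 0.016 m and angle between the z axis of chock and the z axis of stop, either way round below 0.1 rad and angle between the y axis of chock and the y axis of stop, either way round below 0.15 rad); the robot touches nothing.
It fails at once if a roller is lifted off the bench (its centre over 45 mm high) (height (world z) of any of roller1, roller2, roller3, roller4 above 0.045 m).
It fails at once if the screwdriver, clear box or bottle is moved more than 30 mm (distance of any of driver, partsbox, oiler from where it was at the start of the episode above 0.03 m).
Of roller1, roller2, roller3, roller4 only 2 to 4 are there at a start; the rules pass over those that are not, and their reading is None.
At some moment in a run one of roller1, roller2, roller3, roller4, chock may be knocked a few centimetres aside while the robot is not near it.
Once in a run the grip may slacken for a moment while it holds something.
It also fails if it takes over 210 s, if anything falls off the work surface, if the arm or the gripper's body presses on something with over 40 N, if the wrist force passes 120 N, or if a joint passes its speed limit or range.

## Working session

There is one attempt and no reset: what is moved stays moved. The work goes in short steps, Python scripts to look and compute and a tool call to move; the robot and the scene stay as the last step left them, time stands still between calls to the robot, and variables do not carry over. Pictures are saved under pics/ and viewed, and the job is handed in when it is done.

Besides the shell and the picture viewer there is one more tool, called as name(argument=value, ...), one argument or row to a line, values as JSON. arm_command: Moves the arm, as the interface text tells. Its arguments: {"type":"object","properties":{"commands":{"type":"array"},"grip":{"type":"number"},"squeeze":{"type":"number"}},"required":["commands"]}

```bash
mkdir -p pics; ls; cat > h.py <<'E'
import numpy as np,cv2
from workcell import sensors, imaging, order, bot
def snap(n,f):
    ci=imaging.camera_info(n); im=np.asarray(imaging.grab_frame(n)); cv2.imwrite('pics/'+f,im[:,:,::-1]); return im,ci
E
python3 - <<'E'
from h import *
s=sensors.observe();print(s)
for n in ("top","side","wrist"):
    im,ci=snap(n,n+"0.png");print(n,ci)
E
```

```text
pics
{'clock': 0.0, 'qpos': array([-1.23119898,  0.52202804, -0.03634414,  1.59998309,  0.02121682,
        1.02114547, -0.1128009 ]), 'qd': array([ 0.00109615,  0.00048025,  0.00169186,  0.00035014,  0.00081149,
       -0.00083708, -0.00141815]), 'joint_efforts': array([ 9.47371154e-04, -9.27105546e+01,  1.98056057e+00, -3.69915068e+01,
        1.78588094e-02,  8.34755745e-03,  2.63711075e-05]), 'position': array([0.24889891, 0.57289674, 0.20692576]), 'tool_rot': array([-1.49306753,  1.56961798, -1.90285289]), 'force': array([ 0.42085596,  0.95054434, -0.96403889]), 'moment': array([-0.00289512, -0.01843003,  0.0100175 ]), 'grip_width': 0.0855098786926824}
top {'fx': 467.83737752685477, 'fy': 467.83737752685477, 'cx': 315.3796507251167, 'cy': 196.17237677235832, 'origin': array([ 0.46507048, -0.01749606,  1.1070889 ]), 'attitude': array([-2.98862571,  0.00669737, -1.58786344])}
side {'fx': 418.727020800563, 'fy': 418.727020800563, 'cx': 327.2892526492808, 'cy': 199.51884905483274, 'origin': array([ 0.4043834 , -0.78841325,  0.54913859]), 'attitude': array([-2.0992955 ,  0.00634497, -0.28642492])}
wrist {'fx': 359.83565943579606, 'fy': 359.83565943579606, 'cx': 318.6560369290574, 'cy': 207.74199797605522, 'origin': array([0.18957781, 0.59907573, 0.37466767]), 'attitude': array([2.88039621e+00, 3.01302717e-04, 1.16027538e+00])}
```

View pics/top0.png

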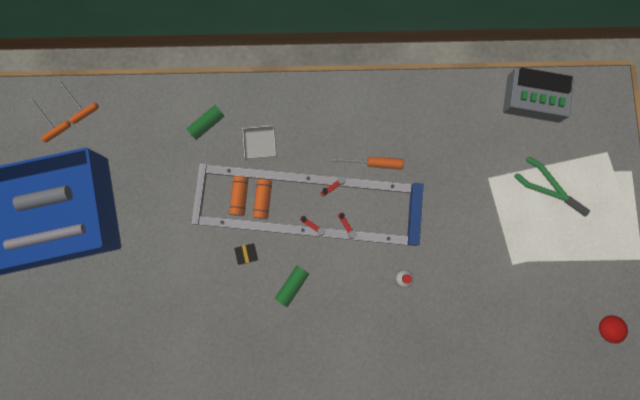

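View pics/side0.png

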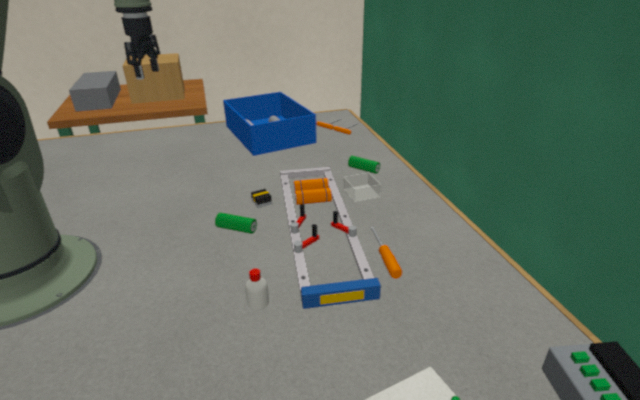

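View pics/wrist0.png

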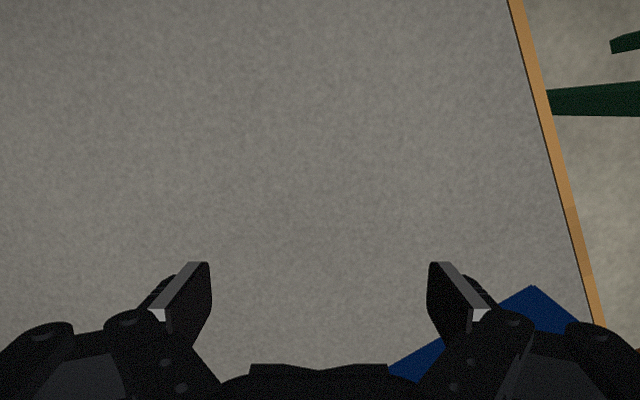

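The top view shows two orange rollers at (238,196) and (262,198), and the stop at (416,213). The three turnbuttons have their pivots near (351,236), (341,182) and (320,232), and all stand partly in the lane. The block is at (246,254).

```bash
cat >> h.py <<'E'
from scipy.spatial.transform import Rotation as R
def ray(ci,uv,z):
    uv=np.atleast_2d(uv).astype(float)
    d=np.c_[(uv[:,0]-ci['cx'])/ci['fx'],(uv[:,1]-ci['cy'])/ci['fy'],np.ones(len(uv))]
    d=d@R.from_euler('xyz',ci['attitude']).as_matrix().T
    o=np.asarray(ci['origin']); return o+d*((z-o[2])/d[:,2])[:,None]
def proj(ci,p):
    q=(np.atleast_2d(p)-ci['origin'])@R.from_euler('xyz',ci['attitude']).as_matrix()
    return np.c_[ci['cx']+ci['fx']*q[:,0]/q[:,2],ci['cy']+ci['fy']*q[:,1]/q[:,2]]
def blobs(im,cond,amin=15):
    n,l,st,c=cv2.connectedComponentsWithStats(cond.astype(np.uint8))
    out=[]
    for i in range(1,n):
        if st[i,4]>=amin:
            ys,xs=np.nonzero(l==i); r=cv2.minAreaRect(np.c_[xs,ys].astype(np.float32)); out.append((c[i],st[i,4],r))
    return out
def masks(im):
    h=cv2.cvtColor(im,cv2.COLOR_RGB2HSV).astype(int);H,S,V=h[...,0],h[...,1],h[...,2]
    return dict(orange=(S>150)&(V>110)&(H>=6)&(H<=16),red=(S>130)&(V>80)&((H<5)|(H>173)),blue=(S>120)&(V>60)&(H>100)&(H<125),yellow=(S>120)&(V>90)&(H>18)&(H<32))
E
python3 - <<'E'
from h import *
im,ci=snap("top","top1.png")
c=im[150:280,180:440]; cv2.imwrite('pics/crop1.png',cv2.resize(c[:,:,::-1],None,fx=3,fy=3,interpolation=cv2.INTER_CUBIC))
for k,m in masks(im).items():
    for b in blobs(im,m): print(k,b)
E
```

```text
orange (array([ 82.8757764 , 112.45962733]), np.int32(161), ((82.9061050415039, 112.35487365722656), (5.432512283325195, 31.064096450805664), 57.094757080078125))
orange (array([ 54.51572327, 130.86792453]), np.int32(159), ((54.653839111328125, 130.7307586669922), (5.269651889801025, 30.23116111755371), 56.3099365234375))
orange (array([385.34313725, 162.2745098 ]), np.int32(306), ((385.5, 162.5), (35.0, 9.0), 0.0))
orange (array([239.44, 178.46]), np.int32(50), ((240.0, 178.0), (4.0, 12.0), 90.0))
orange (array([262.81481481, 181.37037037]), np.int32(54), ((263.0, 181.0), (4.0, 12.0), 90.0))
orange (array([237.70568562, 193.81270903]), np.int32(299), ((237.76927185058594, 193.84616088867188), (12.651541709899902, 23.814666748046875), 7.125016689300537))
orange (array([261.50974026, 197.2012987 ]), np.int32(308), ((261.4769287109375, 197.1846466064453), (12.899612426757812, 23.814666748046875), 7.125016689300537))
orange (array([235.63013699, 210.54794521]), np.int32(73), ((236.0, 210.5), (5.0, 12.0), 90.0))
orange (array([259.17391304, 213.66666667]), np.int32(69), ((259.0, 213.5), 
[... 441 characters left out ...]
3477, 4.160251617431641), 33.690067291259766))
red (array([406.65517241, 278.5       ]), np.int32(58), ((407.0, 278.5), (7.0, 8.0), 90.0))
red (array([612.8294702 , 328.84933775]), np.int32(604), ((613.0, 329.0), (26.0, 28.0), 90.0))
blue (array([ 55.24513419, 207.6441303 ]), np.int32(9762), ((50.81965255737305, 208.6432647705078), (105.837890625, 125.97541046142578), 78.11134338378906))
blue (array([415.10673235, 213.76190476]), np.int32(609), ((415.0774841308594, 213.8385009765625), (10.243926048278809, 60.332733154296875), 3.814074993133545))
yellow (array([245. , 253.5]), np.int32(72), ((245.00001525878906, 253.50001525878906), (17.454336166381836, 4.118439197540283), 78.69007110595703))
```

View pics/crop1.png

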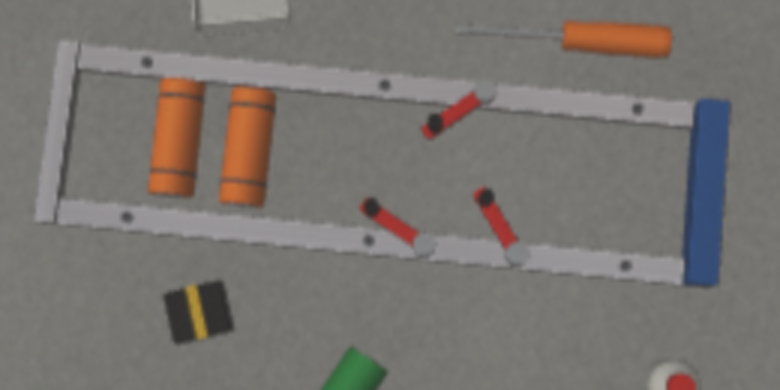

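```bash
cat > f.py <<'E'
from h import *
ci=imaging.camera_info('top')
c=lambda p:np.array(p)/3.+[180,150]-0.33
far=ray(ci,c([(147,62),(385,85),(637,108)]),.014);near=ray(ci,c([(126,217),(369,240),(626,265)]),.014)
print(far.round(4),near.round(4))
mid=(far+near)/2
d=(far[0]-far[2])+(near[0]-near[2]);yaw=np.arctan2(d[1],d[0]);
ey=d/np.linalg.norm(d);ey[2]=0; ex=np.array([ey[1],-ey[0],0])
print('ey',ey,'yaw stop',np.arctan2(ex[1],ex[0]))
print('width',((far-near)@ex))
piv=ray(ci,c([(516,253),(485,91),(424,245)]),.030)
o=[]
for p,(x,y) in zip(piv,[(-.062,.130),(.062,.166),(-.062,.202)]): o.append(p-x*ex-y*ey)
print('origins',np.array(o).round(4))
sf=ray(ci,c([(696,100),(686,284)]),.034) # face top edge
print('stop face mid', sf.mean(0))
O=np.mean(o,0);
m=mid.mean(0);O=O-ex*((O-m)@ex);O[2]=0;print('O',O, 'face y',(sf-O)@ey)
E
python3 f.py
```

```text
[[ 0.6998  0.1929  0.014 ]
 [ 0.6777  0.0037  0.014 ]
 [ 0.6556 -0.195   0.014 ]] [[ 0.5763  0.2079  0.014 ]
 [ 0.555   0.018   0.014 ]
 [ 0.532  -0.1813  0.014 ]]
ey [0.11322032 0.99356991 0.        ] yaw stop -0.1134636225858698
width [0.12441938 0.12358456 0.12431195]
origins [[ 0.5886 -0.2312  0.03  ]
 [ 0.588  -0.2324  0.03  ]
 [ 0.5878 -0.2324  0.03  ]]
stop face mid [ 0.58658382 -0.23053247  0.034     ]
O [ 0.58876157 -0.23209502  0.        ] face y [0.00215252 0.00045935]
```

```bash
cat >> h.py <<'E'
ey=np.array([0.11322,0.99357,0]);ex=np.array([.99357,-.11322,0]);O=np.array([.5888,-.2321,0])
TR=R.from_matrix(np.c_[ex,ey,[0,0,1]])
def S(p): 
    p=np.atleast_2d(p)-O; return np.c_[p@ex,p@ey,p[:,2]]
def W(x,y,z=0): return O+x*ex+y*ey+np.array([0,0,z])
def st():
    s=sensors.observe(); T=R.from_euler('xyz',s['tool_rot']).as_matrix()
    print('t %.2f'%s['clock'],'stopframe',S(s['position'])[0].round(4),'w',s['grip_width'].round(4),'F',s['force'].round(1))
    print(' tool axes in stop frame (cols)\n',(TR.as_matrix().T@T).round(3)); return s,T
def goal(x,y,z):
    s,T=st(); d=T.T@(W(x,y,z)-s['position']);print('to',(x,y,z),'dx,dy,dz cm',(d*100).round(2))
E
python3 - <<'E'
from h import *
ci=imaging.camera_info('top')
c=lambda p:np.array(p)/3.+[180,150]-0.33
for n,p in dict(r1=[(181,81),(170,193)],r2=[(252,88),(242,204)]).items():
    print(n,S(ray(ci,c(p),.018)).round(4))
print('chock corners',S(ray(ci,c([(164,294),(221,281),(233,331),(178,343)]),.026)).round(4),'c',S(ray(ci,c((198,312)),.026)))
for n,p,pv in (('b2',(486,198),(-.062,.13)),('b3',(435,124),(.062,.166)),('b4',(372,207),(-.062,.202))):
    q=S(ray(ci,c(p),.052))[0]; v=q[:2]-pv; print(n,q.round(4),np.hypot(*v),np.arctan2(abs(v[0]),v[1]))
s=cv2
print('oiler',S(ray(ci,(406,279),.075)))
st()
E
```

```text
r1 [[ 0.0488  0.4052  0.018 ]
 [-0.0405  0.403   0.018 ]]
r2 [[ 0.0485  0.3486  0.018 ]
 [-0.0438  0.346   0.018 ]]
chock corners [[-0.1192  0.3966  0.026 ]
 [-0.1051  0.3542  0.026 ]
 [-0.142   0.3406  0.026 ]
 [-0.1551  0.3814  0.026 ]] c [[-0.13028286  0.36900019  0.026     ]]
b2 [-0.0248  0.1583  0.052 ] 0.046706621677756334 0.9203285342193946
b3 [0.0279 0.2019 0.052 ] 0.049512529235469394 0.7591207472098159
b4 [-0.0399  0.2434  0.052 ] 0.04690615651878341 0.49164881996187676
oiler [[-0.15181236  0.00813863  0.075     ]]Traceback (most recent call last):
  File "<stdin>", line 11, in <module>
  File "h.py", line 31, in st
    print('t %.2f'%s['clock'],'stopframe',S(s['position'])[0].round(4),'w',s['grip_width'].round(4),'F',s['force'].round(1))
                                                                           ^^^^^^^^^^^^^^^^^^^^^
AttributeError: 'float' object has no attribute 'round'
```

```bash
sed -i "s/s\['grip_width'\].round(4)/round(float(s['grip_width']),4)/" h.py; python3 - <<'E'
from h import *
goal(-.0125,.150,.10)
E
```

```text
t 0.20 stopframe [-0.4288  0.7615  0.2072] w 0.0854 F [-0.8 -0.2 -0.2]
 tool axes in stop frame (cols)
 [[-0.     0.292  0.956]
 [-0.001  0.956 -0.292]
 [-1.    -0.001  0.   ]]
to (-0.0125, 0.15, 0.1) dx,dy,dz cm [ 10.75 -46.32  57.68]
```

arm_command(
  commands=[
    {"dx": 3, "dy": -3, "dz": 4, "twist": 0.12},
    {"dx": 5, "dy": -46.3, "dz": 57.7, "twist": 1.274},
    {"dx": 5, "dy": -46.3, "dz": 57.7, "twist": 1.274},
    {"dx": 5, "dy": -46.3, "dz": 57.7, "twist": 1.274},
    {"dx": 5, "dy": -46.3, "dz": 57.7, "twist": 1.274},
    {"dx": 5, "dy": -46.3, "dz": 57.7, "twist": 1.274},
    {"dx": 5, "dy": -46.3, "dz": 57.7, "twist": 1.274},
    {"dx": 5, "dy": -46.3, "dz": 57.7, "twist": 1.274},
    {"dx": 5, "dy": -46.3, "dz": 57.7, "twist": 1.274},
    {"dx": 5, "dy": -46.3, "dz": 57.7, "twist": 1.274},
    {"dx": 5, "dy": -46.3, "dz": 57.7, "twist": 1.274},
    {"dx": 5, "dy": -46.3, "dz": 57.7, "twist": 1.274},
  ],
  grip=0.1,
)

```text
clock: 1.2
position: [0.4798, 0.1349, 0.1675]
tool_rot: [0.089, 1.57, -1.597]
force: [1.4, 0.7, 0.6]
grip_width: 0.0381
```

```bash
python3 - <<'E'
from h import *
goal(.028,.202,.15); print(sensors.observe()['qpos'].round(2))
E
```

```text
t 1.20 stopframe [-0.1499  0.3523  0.1675] w 0.0381 F [1.4 0.7 0.6]
 tool axes in stop frame (cols)
 [[ 0.     1.    -0.002]
 [-0.001 -0.002 -1.   ]
 [-1.     0.     0.001]]
to (0.028, 0.202, 0.15) dx,dy,dz cm [ 1.76 17.82 15.  ]
[-0.67  0.4   0.35  1.98 -0.19  0.79 -0.32]
```

arm_command(
  commands=[
    {"dx": 1.8, "dy": 17.8, "dz": 15},
    {"dx": 1.8, "dy": 17.8, "dz": 15},
    {"dx": 1.8, "dy": 17.8, "dz": 15},
    {"dx": 1.8, "dy": 17.8, "dz": 15},
    {"dx": 1.8, "dy": 17.8, "dz": 15},
    {"dx": 1.8, "dy": 17.8, "dz": 15},
    {"dx": 5, "dy": 17.8, "dz": 15},
    {"dx": 8, "dy": 17.8, "dz": 15},
    {"dx": 8, "dy": 17.8, "dz": 15},
  ],
)

```text
validation failed for argument at $.co...
```

```bash
python3 - <<'E'
from h import *
print(bot.tip_extent)
goal(.028,.202,.043)
snap("side","s2.png");im,ci=snap("wrist","w2.png")
print(proj(ci,[W(.028,.202,.056),W(.028,.202,.028)]))
E
```

```text
0.008
t 1.20 stopframe [-0.1499  0.3523  0.1675] w 0.0381 F [1.4 0.7 0.6]
 tool axes in stop frame (cols)
 [[ 0.     1.    -0.002]
 [-0.001 -0.002 -1.   ]
 [-1.     0.     0.001]]
to (0.028, 0.202, 0.043) dx,dy,dz cm [12.46 17.82 14.99]
[[512.41477642 348.68206797]
 [497.45180947 330.30909852]]
```

View pics/w2.png

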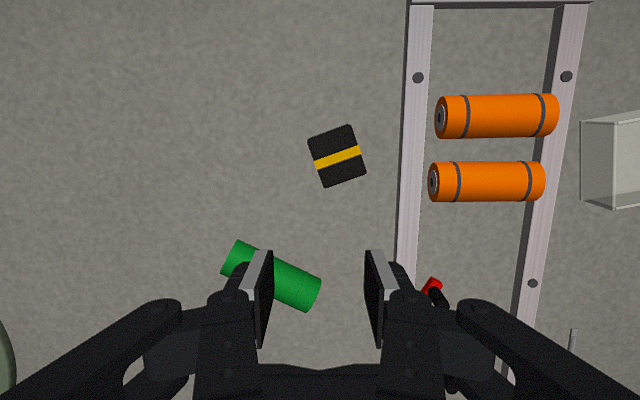

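arm_command(
  commands=[
    {"dx": 1.8, "dy": 17.8, "dz": 15.0, "twist": 0},
    {"dx": 1.8, "dy": 17.8, "dz": 15.0, "twist": 0},
    {"dx": 1.8, "dy": 17.8, "dz": 15.0, "twist": 0},
    {"dx": 1.8, "dy": 17.8, "dz": 15.0, "twist": 0},
    {"dx": 1.8, "dy": 17.8, "dz": 15.0, "twist": 0},
    {"dx": 1.8, "dy": 17.8, "dz": 15.0, "twist": 0},
    {"dx": 1.8, "dy": 17.8, "dz": 15.0, "twist": 0},
    {"dx": 5.0, "dy": 17.8, "dz": 15.0, "twist": 0},
    {"dx": 8.0, "dy": 17.8, "dz": 15.0, "twist": 0},
    {"dx": 8.0, "dy": 17.8, "dz": 15.0, "twist": 0},
  ],
)

```text
clock: 2.13
position: [0.6372, -0.04, 0.0831]
tool_rot: [-1.069, 1.564, -2.76]
force: [-0.7, -0.2, 0.1]
grip_width: 0.0385
```

```bash
python3 - <<'E'
from h import *
goal(.028,.202,.043)
im,ci=snap("wrist","w3.png")
print(proj(ci,[W(.028,.202,.056),W(.028,.202,.028)]))
E
```

```text
t 2.13 stopframe [0.0263 0.1964 0.0831] w 0.0385 F [-0.7 -0.2  0.1]
 tool axes in stop frame (cols)
 [[-0.006  1.    -0.008]
 [-0.003 -0.008 -1.   ]
 [-1.    -0.006  0.003]]
to (0.028, 0.202, 0.043) dx,dy,dz cm [ 4.    0.19 -0.58]
[[321.00824148 220.77260866]
 [321.03607756 207.81650976]]
```

View pics/w3.png

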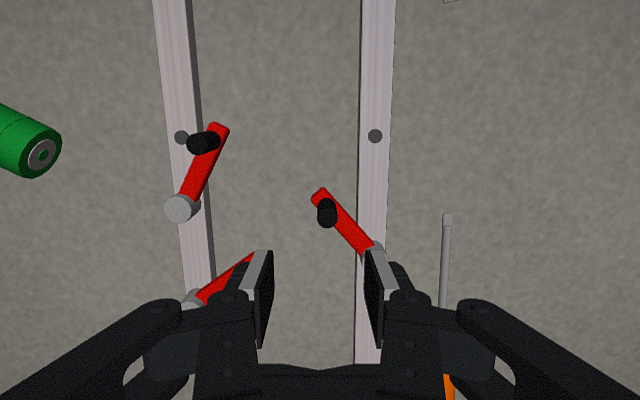

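arm_command(
  commands=[
    {"dx": 2.0, "dy": 0.2, "dz": -0.6, "twist": 0},
    {"dx": 4.0, "dy": 0.2, "dz": -0.6, "twist": 0},
    {"dx": 4.0, "dy": 0.2, "dz": -0.6, "twist": 0},
    {"dx": 4.0, "dy": 1.5, "dz": -0.6, "twist": 0},
    {"dx": 4.0, "dy": 2.0, "dz": -0.9, "twist": 0},
    {"dx": 4.0, "dy": 2.6, "dz": -1.2, "twist": 0},
    {"dx": 4.0, "dy": 3.2, "dz": -1.4, "twist": 0},
    {"dx": 4.0, "dy": 3.7, "dz": -1.6, "twist": 0},
    {"dx": 4.0, "dy": 4.3, "dz": -1.7, "twist": 0},
    {"dx": 4.0, "dy": 4.9, "dz": -1.8, "twist": 0},
    {"dx": 4.0, "dy": 5.5, "dz": -1.7, "twist": 0},
    {"dx": 4.0, "dy": 5.5, "dz": -1.7, "twist": 0},
  ],
)

```text
clock: 3.18
position: [0.6959, -0.0306, 0.0457]
tool_rot: [-0.713, 1.566, -2.406]
force: [-0.0, 0.4, -0.8]
grip_width: 0.0385
```

```bash
python3 - <<'E'
from h import *
st()
im,ci=snap("wrist","w4.png")
E
```

```text
t 3.18 stopframe [0.0836 0.2123 0.0457] w 0.0385 F [-0.   0.4 -0.8]
 tool axes in stop frame (cols)
 [[-0.003  1.    -0.008]
 [-0.003 -0.008 -1.   ]
 [-1.    -0.003  0.003]]
```

View pics/w4.png

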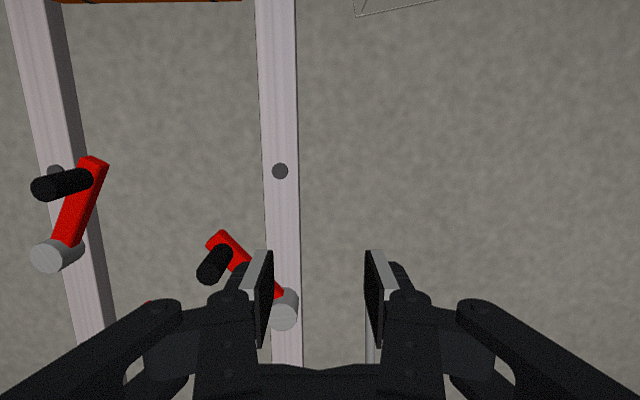

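```bash
python3 - <<'E'
from h import *
s,T=st();ci=imaging.camera_info('wrist');p=s['position']
pts=[p,p+T[:,0]*.008,p+T[:,0]*.008+T[:,1]*.019,p-.011*T[:,0]+T[:,1]*.019]
print(proj(ci,pts)); print(proj(ci,[W(.028,.202,.056),W(.028,.202,.028),W(.062,.166,.03)]))
a=imaging.camera_info('side');im,_=snap('side','s4.png');cv2.imwrite('pics/s4c.png',cv2.resize(im[150:320,230:420,::-1],None,fx=4,fy=3.5))
E
```

```text
t 3.23 stopframe [0.0829 0.2123 0.0456] w 0.0382 F [ 0.  -0.6  0.5]
 tool axes in stop frame (cols)
 [[-0.004  1.    -0.008]
 [-0.003 -0.008 -1.   ]
 [-1.    -0.003  0.003]]
[[317.70108186 247.77674014]
 [317.7573783  242.1320735 ]
 [354.39553545 242.12249219]
 [358.25020769 256.3760749 ]]
[[202.81959956 276.78061882]
 [218.78749344 254.14263265]
 [282.18733503 313.61784319]]
```

View pics/s4c.png

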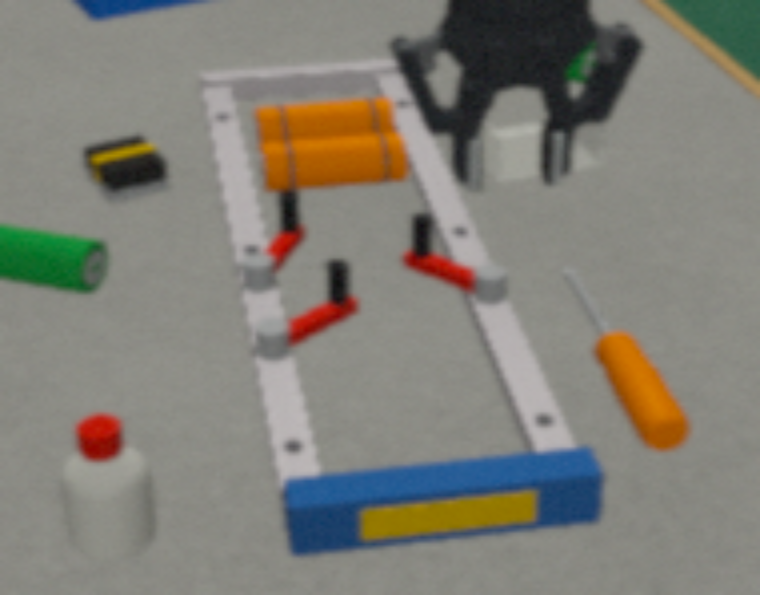

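```bash
python3 - <<'E'
from h import *
s,T=st();p=s['position']
for n in ('side','top'):
  ci=imaging.camera_info(n)
  for k in (.008,-.006): print(n,k,proj(ci,[p+T[:,0]*k+T[:,1]*y for y in (-.026,.026)]))
im,_=snap('top','t4.png');cv2.imwrite('pics/t4c.png',cv2.resize(im[130:260,250:400,::-1],None,fx=5,fy=4.5))
E
```

```text
t 3.28 stopframe [0.0825 0.2123 0.0455] w 0.0384 F [-0.3 -0.4  0.7]
 tool axes in stop frame (cols)
 [[-0.004  1.    -0.008]
 [-0.003 -0.008 -1.   ]
 [-1.    -0.004  0.003]]
side 0.008 [[345.75540155 215.20054609]
 [367.9871831  213.15910369]]
side -0.006 [[345.87296798 209.95178522]
 [368.26739227 207.93551926]]
top 0.008 [[321.20258931 179.53310982]
 [323.47940249 157.8490468 ]]
top -0.006 [[321.21852057 178.36474815]
 [323.52430538 156.41231707]]
```

View pics/t4c.png

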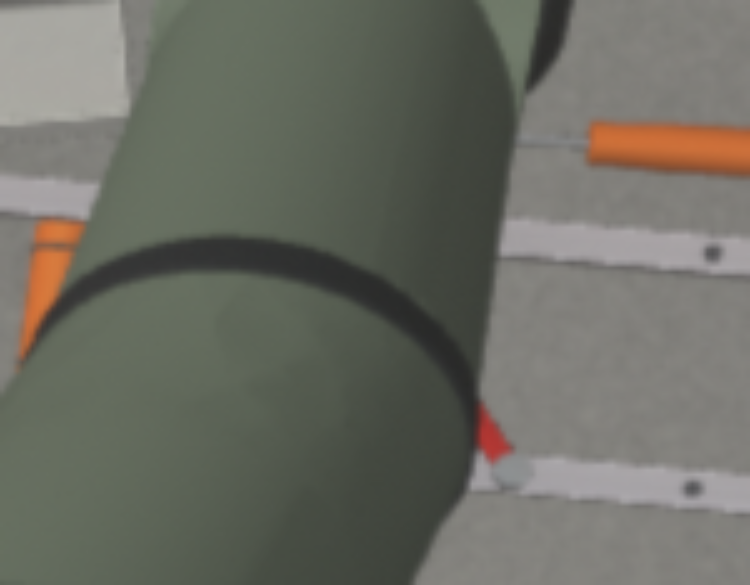

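```bash
python3 - <<'E'
from h import *
ci=imaging.camera_info('side')
P=proj(ci,[W(-.062,.13,.03),W(.062,.166,.03),W(-.062,.202,.03),W(.028,.202,.056)])
print(((P-[230,150])*[4,3.5]).round(0))
im,ci=snap('wrist','w5.png')
ci=imaging.camera_info('wrist');s,T=st();p=s['position']
Rm=R.from_euler('xyz',ci['attitude']).as_matrix()
print('cam in tool',T.T@(ci['origin']-p)); print('cam axes in tool',(T.T@Rm).round(3))
for uv in ((273,250),(364,250)):
    d=T.T@Rm@np.array([(uv[0]-ci['cx'])/ci['fx'],(uv[1]-ci['cy'])/ci['fy'],1]);o=T.T@(ci['origin']-p)
    for y in (.019,.0235):
        k=(np.sign(d[1])*y-o[1])/d[1];print(uv,y,o+k*d)
E
```

```text
[[273. 332.]
 [490. 277.]
 [258. 265.]
 [417. 217.]]
t 3.38 stopframe [0.0822 0.2125 0.0456] w 0.0386 F [-1.  -0.3  0.6]
 tool axes in stop frame (cols)
 [[-0.004  1.    -0.008]
 [-0.003 -0.008 -1.   ]
 [-1.    -0.004  0.003]]
cam in tool [-0.167721    0.00072593 -0.06544893]
cam axes in tool [[ 0.001 -0.258  0.966]
 [ 1.    -0.    -0.001]
 [ 0.001  0.966  0.258]]
(273, 250) 0.019 [-0.02363957 -0.019      -0.00818341]
(273, 250) 0.0235 [ 0.00922917 -0.0235      0.00488035]
(364, 250) 0.019 [-0.03070778  0.019      -0.0109816 ]
(364, 250) 0.0235 [0.00303181 0.0235     0.00243102]
```

arm_command(
  commands=[
    {"dx": -3.0, "dy": 0, "dz": 0, "twist": 0},
    {"dx": -5.0, "dy": -3.0, "dz": -3.0, "twist": 0},
    {"dx": -5.0, "dy": -8.2, "dz": -7.8, "twist": 0},
    {"dx": -5.0, "dy": -8.2, "dz": -7.8, "twist": 0},
    {"dx": -5.0, "dy": -8.2, "dz": -7.8, "twist": 0},
    {"dx": -5.0, "dy": -8.2, "dz": -7.8, "twist": 0},
    {"dx": -2.0, "dy": -8.2, "dz": -7.8, "twist": 0},
    {"dx": 0.5, "dy": -8.2, "dz": -7.8, "twist": 0},
    {"dx": 1.5, "dy": -8.2, "dz": -7.8, "twist": 0},
    {"dx": 1.5, "dy": -8.2, "dz": -7.8, "twist": 0},
    {"dx": 1.5, "dy": -8.2, "dz": -7.8, "twist": 0},
  ],
)

```text
clock: 4.3
position: [0.6229, 0.0561, 0.031]
tool_rot: [-0.834, 1.565, -2.528]
force: [0.1, -0.0, 0.2]
grip_width: 0.0387
```

```bash
python3 - <<'E'
from h import *
st()
im,_=snap('side','s6.png');cv2.imwrite('pics/s6c.png',cv2.resize(im[130:280,240:400,::-1],None,fx=5,fy=4))
s,T=st();p=s['position']
ci=imaging.camera_info('side');print((proj(ci,[p+T[:,0]*k+T[:,1]*y for k in (0.008,-.02) for y in (-.026,.026)])-[240,130])*[5,4])
E
```

```text
t 4.30 stopframe [0.0012 0.2902 0.031 ] w 0.0387 F [ 0.1 -0.   0.2]
 tool axes in stop frame (cols)
 [[-0.004  1.    -0.009]
 [-0.004 -0.009 -1.   ]
 [-1.    -0.004  0.004]]
t 4.35 stopframe [0.0017 0.2906 0.0317] w 0.0384 F [0.2 0.3 0.2]
 tool axes in stop frame (cols)
 [[-0.003  1.    -0.009]
 [-0.003 -0.009 -1.   ]
 [-1.    -0.003  0.003]]
[[331.2510151  304.98393825]
 [437.10132191 297.52492332]
 [329.53844386 264.79966086]
 [436.87429281 257.52568272]]
```

View pics/s6c.png

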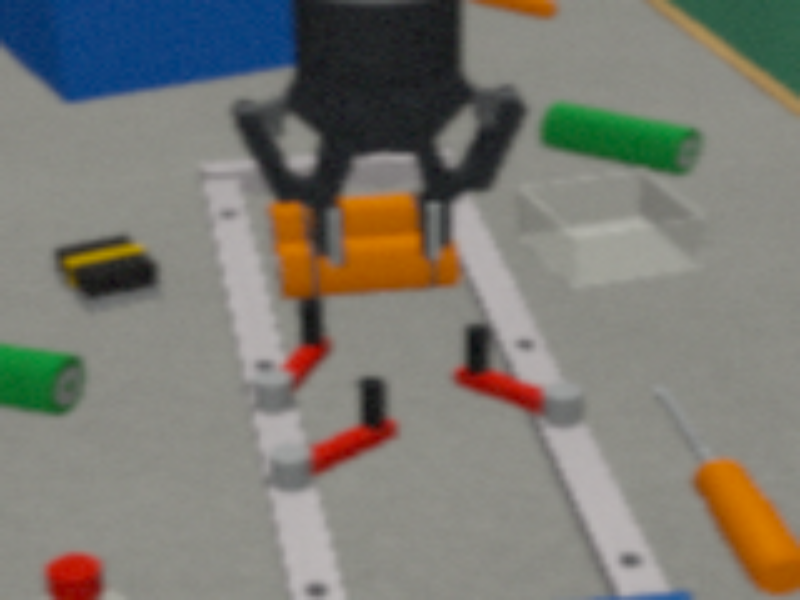

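arm_command(
  commands=[
    {"dx": 1.0, "dy": 0, "dz": 0, "twist": 0},
    {"dx": 2.0, "dy": 0, "dz": 0, "twist": 0},
    {"dx": 2.0, "dy": 0, "dz": 0, "twist": 0},
    {"dx": 2.0, "dy": 0, "dz": 0, "twist": 0},
  ],
)

```text
clock: 4.68
position: [0.6229, 0.0563, 0.0112]
tool_rot: [-0.814, 1.566, -2.507]
force: [-0.4, -0.6, -0.6]
grip_width: 0.0384
```

```bash
python3 - <<'E'
from h import *
s,T=st();p=s['position']
im,_=snap('side','s7.png');cv2.imwrite('pics/s7c.png',cv2.resize(im[130:280,240:400,::-1],None,fx=5,fy=4))
ci=imaging.camera_info('side');print((proj(ci,[p+T[:,0]*k+T[:,1]*y for k in (0.008,-.02) for y in (-.026,.026)])-[240,130])*[5,4])
E
```

```text
t 4.68 stopframe [0.0013 0.2904 0.0112] w 0.0384 F [-0.4 -0.6 -0.6]
 tool axes in stop frame (cols)
 [[-0.004  1.    -0.009]
 [-0.004 -0.009 -1.   ]
 [-1.    -0.004  0.004]]
[[331.82867253 333.81803477]
 [436.64151383 326.2974011 ]
 [330.19042127 294.42694672]
 [436.45836539 287.08377981]]
```

View pics/s7c.png

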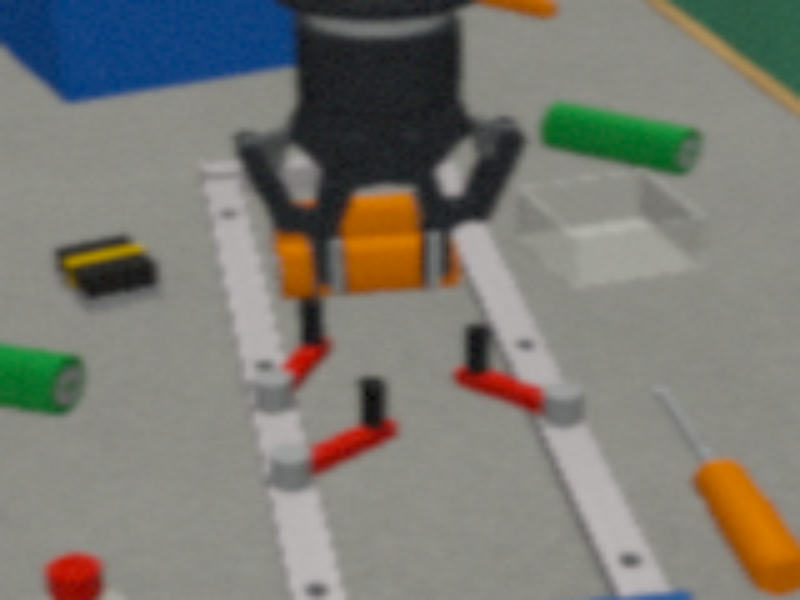

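arm_command(
  commands=[
    {"dx": 1.0, "dy": 0, "dz": 0, "twist": 0},
    {"dx": 1.8, "dy": 0, "dz": 0, "twist": 0},
    {"dx": 1.8, "dy": 0, "dz": 0, "twist": 0},
    {"dx": 2.2, "dy": 0, "dz": 0, "twist": 0},
    {"dx": 2.2, "dy": 0, "dz": 0, "twist": 0},
  ],
)

```text
clock: 5.15
position: [0.6228, 0.0562, -0.0111]
tool_rot: [-0.817, 1.565, -2.51]
force: [-0.5, 0.5, -0.6]
grip_width: 0.0383
```

arm_command(
  commands=[
    {"dx": 0.3, "dy": 0, "dz": 0, "twist": 0},
    {"dx": 0.5, "dy": 0, "dz": 0, "twist": 0},
    {"dx": 0.5, "dy": 0, "dz": 0, "twist": 0},
  ],
)

```text
clock: 5.4
position: [0.6226, 0.0562, -0.0165]
tool_rot: [-0.85, 1.565, -2.543]
force: [-1.0, -0.2, -0.4]
grip_width: 0.0386
```

arm_command(
  commands=[
    {"dx": 0.3, "dy": 0, "dz": 0, "twist": 0},
    {"dx": 0.3, "dy": 0, "dz": 0, "twist": 0},
    {"dx": 0.3, "dy": 0, "dz": 0, "twist": 0},
  ],
)

```text
clock: 5.65
position: [0.6225, 0.0561, -0.0196]
tool_rot: [-0.868, 1.565, -2.561]
force: [0.1, -0.2, 0.3]
grip_width: 0.0381
```

arm_command(
  commands=[
    {"dx": 0.2, "dy": 0, "dz": 0, "twist": 0},
    {"dx": 0.2, "dy": 0, "dz": 0, "twist": 0},
  ],
)

```text
clock: 5.82
position: [0.6224, 0.0562, -0.0218]
tool_rot: [-0.891, 1.565, -2.584]
force: [-0.4, -1.1, 0.1]
grip_width: 0.0378
```

arm_command(
  commands=[
    {"dx": 0.2, "dy": 0, "dz": 0, "twist": 0},
    {"dx": 0.2, "dy": 0, "dz": 0, "twist": 0},
  ],
)

```text
clock: 5.98
position: [0.6222, 0.0562, -0.0242]
tool_rot: [-0.91, 1.564, -2.603]
force: [-0.2, 0.6, 0.0]
grip_width: 0.0381
```

arm_command(
  commands=[
    {"dx": 0.2, "dy": 0, "dz": 0, "twist": 0},
    {"dx": 0.2, "dy": 0, "dz": 0, "twist": 0},
  ],
)

```text
clock: 6.15
position: [0.6226, 0.0561, -0.0251]
tool_rot: [-0.91, 1.565, -2.603]
force: [-6.2, -0.5, 18.6]
grip_width: 0.0382
```

arm_command(
  commands=[
    {"dx": -4.0, "dy": 0, "dz": 0, "twist": 0},
    {"dx": -8.0, "dy": 0, "dz": 0, "twist": 0},
    {"dx": -9.0, "dy": 2.7, "dz": 3.0, "twist": 0},
    {"dx": -9.0, "dy": 2.7, "dz": 6.0, "twist": 0},
    {"dx": -9.0, "dy": 2.7, "dz": 8.8, "twist": 0},
    {"dx": -9.0, "dy": 2.7, "dz": 8.8, "twist": 0},
    {"dx": -9.0, "dy": 2.7, "dz": 8.8, "twist": 0},
    {"dx": -6.0, "dy": 2.7, "dz": 8.8, "twist": 0},
    {"dx": -3.6, "dy": 2.7, "dz": 8.8, "twist": 0},
    {"dx": -3.6, "dy": 2.7, "dz": 8.8, "twist": 0},
    {"dx": -3.6, "dy": 2.7, "dz": 8.8, "twist": 0},
  ],
)

```text
clock: 7.07
position: [0.6381, -0.0335, 0.0105]
tool_rot: [-1.088, 1.563, -2.781]
force: [-0.1, -0.4, 0.6]
grip_width: 0.0383
```

```bash
python3 - <<'E'
from h import *
st();snap('wrist','w8.png')
E
```

```text
t 7.07 stopframe [0.0265 0.2029 0.0105] w 0.0383 F [-0.1 -0.4  0.6]
 tool axes in stop frame (cols)
 [[-0.007  1.    -0.008]
 [-0.003 -0.008 -1.   ]
 [-1.    -0.007  0.003]]
```

View pics/w8.png

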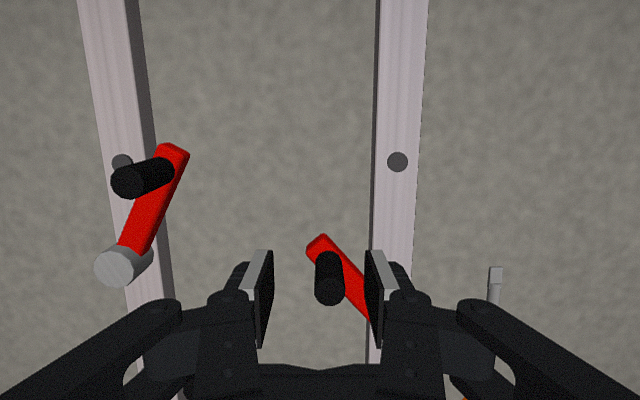

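The pin of button3 at (328,278) now stands between the pads, so I'll sweep it outward.

arm_command(
  commands=[
    {"dx": 0, "dy": 1.0, "dz": 0, "twist": 0},
    {"dx": 0, "dy": 1.6, "dz": -0.2, "twist": 0},
    {"dx": 0, "dy": 2.2, "dz": -0.4, "twist": 0},
    {"dx": 0, "dy": 2.8, "dz": -0.7, "twist": 0},
    {"dx": 0, "dy": 3.4, "dz": -0.9, "twist": 0},
    {"dx": 0, "dy": 4.0, "dz": -1.0, "twist": 0},
    {"dx": 0, "dy": 4.6, "dz": -1.1, "twist": 0},
    {"dx": 0, "dy": 5.2, "dz": -1.1, "twist": 0},
    {"dx": 0, "dy": 5.7, "dz": -1.1, "twist": 0},
    {"dx": 0, "dy": 5.7, "dz": -1.1, "twist": 0},
    {"dx": 0, "dy": 5.7, "dz": -1.1, "twist": 0},
  ],
)

```text
clock: 8.03
position: [0.6972, -0.0304, 0.0113]
tool_rot: [-0.821, 1.565, -2.514]
force: [0.0, 0.4, 0.4]
grip_width: 0.0385
```

```bash
python3 - <<'E'
from h import *
st();snap('wrist','w9.png')
E
```

```text
t 8.03 stopframe [0.0849 0.2127 0.0113] w 0.0385 F [0.  0.4 0.4]
 tool axes in stop frame (cols)
 [[-0.004  1.    -0.009]
 [-0.004 -0.009 -1.   ]
 [-1.    -0.004  0.004]]
```

View pics/w9.png

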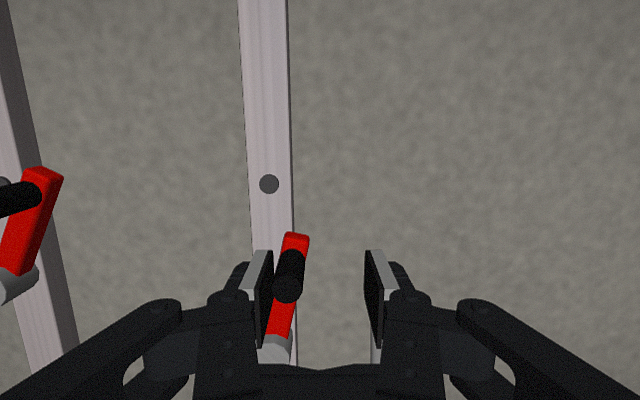

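arm_command(
  commands=[
    {"dx": -3.0, "dy": 0, "dz": 0, "twist": 0},
    {"dx": -5.4, "dy": 0, "dz": 0, "twist": 0},
    {"dx": -5.4, "dy": -4, "dz": -1, "twist": 0},
    {"dx": -5.4, "dy": -8, "dz": -2, "twist": 0},
    {"dx": -5.4, "dy": -12.4, "dz": -3.2, "twist": 0},
    {"dx": -5.4, "dy": -12.4, "dz": -3.2, "twist": 0},
    {"dx": -5.4, "dy": -12.4, "dz": -3.2, "twist": 0},
    {"dx": -5.4, "dy": -12.4, "dz": -3.2, "twist": 0},
    {"dx": -2.5, "dy": -12.4, "dz": -3.2, "twist": 0},
    {"dx": 0, "dy": -12.4, "dz": -3.2, "twist": 0},
    {"dx": 0, "dy": -12.4, "dz": -3.2, "twist": 0},
    {"dx": 0, "dy": -12.4, "dz": -3.2, "twist": 0},
  ],
)

```text
clock: 9.08
position: [0.5778, 0.0157, 0.0112]
tool_rot: [-0.91, 1.563, -2.604]
force: [1.0, -0.1, 0.8]
grip_width: 0.0386
```

```bash
python3 - <<'E'
from h import *
st();snap('wrist','w10.png')
E
```

```text
t 9.08 stopframe [-0.039   0.245   0.0112] w 0.0386 F [ 1.  -0.1  0.8]
 tool axes in stop frame (cols)
 [[-0.006  1.    -0.01 ]
 [-0.005 -0.01  -1.   ]
 [-1.    -0.006  0.005]]
```

View pics/w10.png

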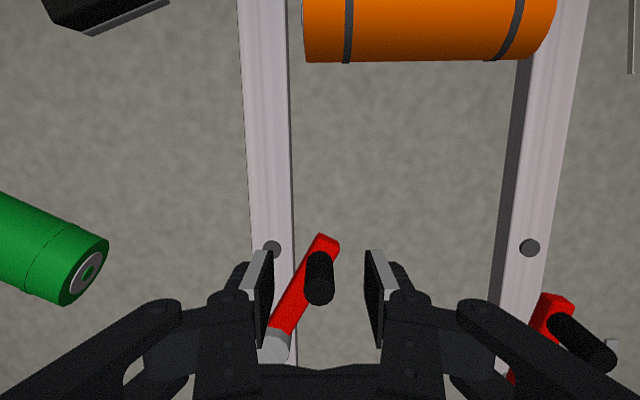

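arm_command(
  commands=[
    {"dx": 0, "dy": -1.0, "dz": 0, "twist": 0},
    {"dx": 0, "dy": -1.6, "dz": -0.2, "twist": 0},
    {"dx": 0, "dy": -2.2, "dz": -0.3, "twist": 0},
    {"dx": 0, "dy": -2.8, "dz": -0.4, "twist": 0},
    {"dx": 0, "dy": -3.4, "dz": -0.5, "twist": 0},
    {"dx": 0, "dy": -4.0, "dz": -0.5, "twist": 0},
    {"dx": 0, "dy": -4.5, "dz": -0.5, "twist": 0},
    {"dx": 0, "dy": -4.8, "dz": -0.4, "twist": 0},
    {"dx": 0, "dy": -4.8, "dz": -0.4, "twist": 0},
    {"dx": 0, "dy": -4.8, "dz": -0.4, "twist": 0},
  ],
)

```text
clock: 9.97
position: [0.531, 0.0254, 0.0124]
tool_rot: [-0.812, 1.564, -2.506]
force: [0.8, -0.3, 0.2]
grip_width: 0.0385
```

```bash
python3 - <<'E'
from h import *
st();snap('wrist','w11.png'); goal(-.0248,.1583,.065)
E
```

```text
t 9.97 stopframe [-0.0866  0.2493  0.0124] w 0.0385 F [ 0.8 -0.3  0.2]
 tool axes in stop frame (cols)
 [[-0.005  1.    -0.01 ]
 [-0.004 -0.01  -1.   ]
 [-1.    -0.005  0.004]]
t 10.02 stopframe [-0.0864  0.2494  0.0124] w 0.0385 F [ 0.3 -0.4 -0.4]
 tool axes in stop frame (cols)
 [[-0.005  1.    -0.01 ]
 [-0.004 -0.01  -1.   ]
 [-1.    -0.005  0.004]]
to (-0.0248, 0.1583, 0.065) dx,dy,dz cm [-5.25  6.23  9.07]
```

View pics/w11.png

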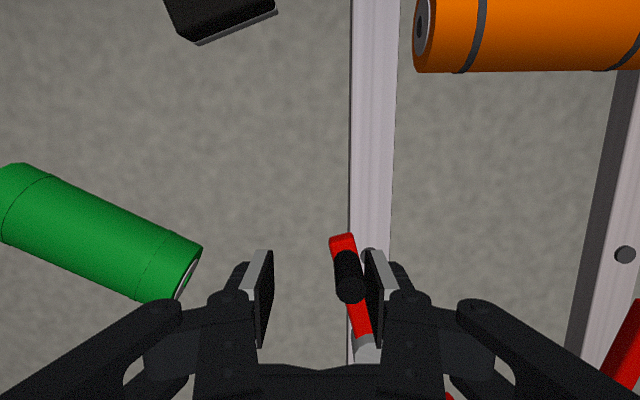

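Button4 is clear of the lane. Button2 is next.

arm_command(
  commands=[
    {"dx": -3.0, "dy": 0, "dz": 0, "twist": 0},
    {"dx": -5.4, "dy": 0, "dz": 0, "twist": 0},
    {"dx": -5.4, "dy": 3, "dz": 4, "twist": 0},
    {"dx": -5.4, "dy": 6.2, "dz": 9, "twist": 0},
    {"dx": -5.4, "dy": 6.2, "dz": 9, "twist": 0},
    {"dx": -5.4, "dy": 6.2, "dz": 9, "twist": 0},
    {"dx": -5.4, "dy": 6.2, "dz": 9, "twist": 0},
    {"dx": -2.5, "dy": 6.2, "dz": 9, "twist": 0},
    {"dx": 0, "dy": 6.2, "dz": 9, "twist": 0},
    {"dx": 0.1, "dy": 6.2, "dz": 9, "twist": 0},
    {"dx": 0.1, "dy": 6.2, "dz": 9, "twist": 0},
  ],
)

```text
clock: 10.93
position: [0.5806, -0.0707, 0.0108]
tool_rot: [-1.028, 1.562, -2.722]
force: [-0.2, -0.9, 1.1]
grip_width: 0.0386
```

```bash
python3 - <<'E'
from h import *
st();snap('wrist','w12.png')
E
```

```text
t 10.93 stopframe [-0.0264  0.1594  0.0108] w 0.0386 F [-0.2 -0.9  1.1]
 tool axes in stop frame (cols)
 [[-0.007  1.    -0.009]
 [-0.004 -0.009 -1.   ]
 [-1.    -0.007  0.004]]
```

View pics/w12.png

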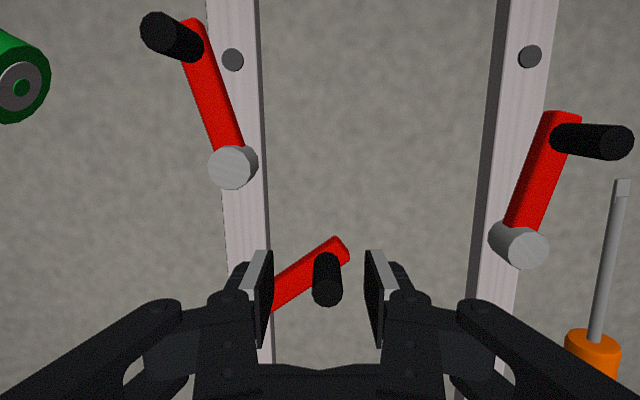

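arm_command(
  commands=[
    {"dx": 0, "dy": -1.0, "dz": 0, "twist": 0},
    {"dx": 0, "dy": -1.4, "dz": -0.3, "twist": 0},
    {"dx": 0, "dy": -1.8, "dz": -0.7, "twist": 0},
    {"dx": 0, "dy": -2.2, "dz": -1.0, "twist": 0},
    {"dx": 0, "dy": -2.6, "dz": -1.3, "twist": 0},
    {"dx": 0, "dy": -3.2, "dz": -1.5, "twist": 0},
    {"dx": 0, "dy": -3.7, "dz": -1.7, "twist": 0},
    {"dx": 0, "dy": -4.3, "dz": -1.8, "twist": 0},
    {"dx": 0, "dy": -4.9, "dz": -1.9, "twist": 0},
    {"dx": 0, "dy": -5.4, "dz": -1.8, "twist": 0},
    {"dx": 0, "dy": -5.9, "dz": -1.8, "twist": 0},
    {"dx": 0, "dy": -5.9, "dz": -1.8, "twist": 0},
  ],
)

```text
clock: 11.98
position: [0.524, -0.0461, 0.0122]
tool_rot: [-0.93, 1.563, -2.625]
force: [-0.3, -0.3, 0.5]
grip_width: 0.0391
```

```bash
python3 - <<'E'
from h import *
st();snap('wrist','w13.png'); goal(.002,.456,.065)
E
```

```text
t 11.98 stopframe [-0.0854  0.1774  0.0122] w 0.0391 F [-0.3 -0.3  0.5]
 tool axes in stop frame (cols)
 [[-0.006  1.    -0.01 ]
 [-0.004 -0.01  -1.   ]
 [-1.    -0.006  0.005]]
t 12.03 stopframe [-0.0849  0.1775  0.0122] w 0.0386 F [ 0.2 -0.   0.5]
 tool axes in stop frame (cols)
 [[-0.006  1.    -0.01 ]
 [-0.004 -0.01  -1.   ]
 [-1.    -0.006  0.004]]
to (0.002, 0.456, 0.065) dx,dy,dz cm [ -5.45   8.39 -27.91]
```

View pics/w13.png

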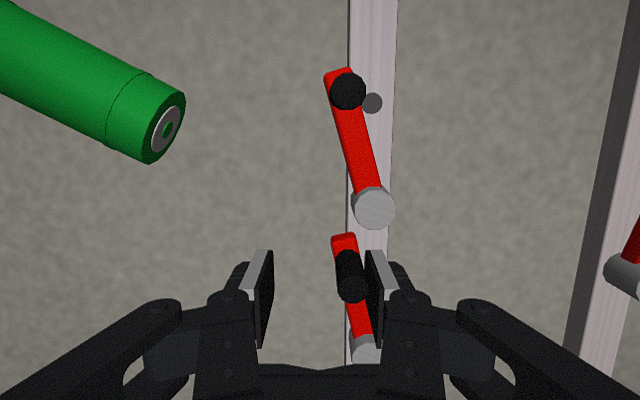

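arm_command(
  commands=[
    {"dx": -4.0, "dy": 0, "dz": 0, "twist": 0},
    {"dx": -8.0, "dy": 0, "dz": 0, "twist": 0},
    {"dx": -8.0, "dy": 8.4, "dz": -28, "twist": 0},
    {"dx": -8.0, "dy": 8.4, "dz": -28, "twist": 0},
    {"dx": -8.0, "dy": 8.4, "dz": -28, "twist": 0},
    {"dx": -8.0, "dy": 8.4, "dz": -28, "twist": 0},
    {"dx": -8.0, "dy": 8.4, "dz": -28, "twist": 0},
    {"dx": -8.0, "dy": 8.4, "dz": -28, "twist": 0},
    {"dx": -8.0, "dy": 8.4, "dz": -28, "twist": 0},
    {"dx": -8.0, "dy": 8.4, "dz": -28, "twist": 0},
    {"dx": -8.0, "dy": 8.4, "dz": -28, "twist": 0},
    {"dx": -8.0, "dy": 8.4, "dz": -28, "twist": 0},
  ],
  grip=-0.13,
)

```text
clock: 13.03
position: [0.6425, 0.2208, 0.09]
tool_rot: [-0.852, 1.562, -2.546]
force: [0.1, -0.2, -0.5]
grip_width: 0.0484
```

```bash
python3 - <<'E'
from h import *
goal(.002,.456,-.012);snap('wrist','w14.png');im,_=snap('side','s14.png');cv2.imwrite('pics/s14c.png',cv2.resize(im[100:310,230:410,::-1],None,fx=4,fy=2.8))
E
```

```text
t 13.03 stopframe [0.0021 0.4561 0.09  ] w 0.0484 F [ 0.1 -0.2 -0.5]
 tool axes in stop frame (cols)
 [[-0.007  1.    -0.01 ]
 [-0.006 -0.01  -1.   ]
 [-1.    -0.007  0.006]]
to (0.002, 0.456, -0.012) dx,dy,dz cm [10.2   0.06 -0.05]
```

View pics/w14.png

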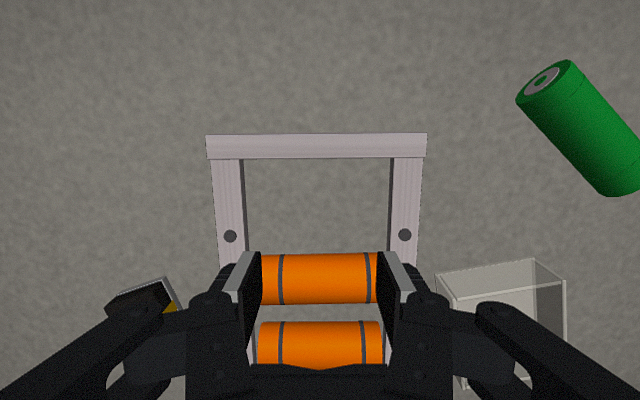

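View pics/s14c.png

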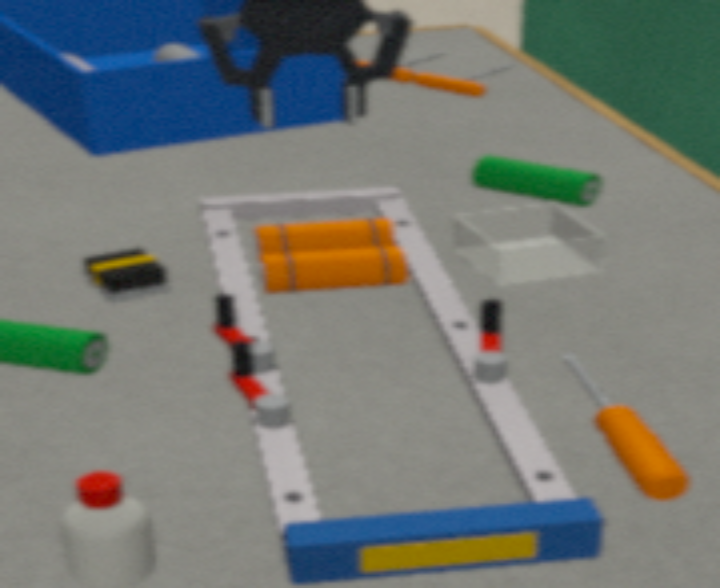

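```bash
python3 - <<'E'
from h import *
im,ci=snap('wrist','w15.png')
print(proj(ci,[W(0,.404,.018),W(0,.347,.018),W(0,.456,.0),W(0,.49,.02)]).round(0))
E
```

```text
[[316. 277.]
 [317. 344.]
 [316. 202.]
 [314. 159.]]
```

arm_command(
  commands=[
    {"dx": 3.0, "dy": 0, "dz": 0, "twist": 0},
    {"dx": 6.0, "dy": 0, "dz": 0, "twist": 0},
    {"dx": 6.0, "dy": 0, "dz": 0, "twist": 0},
  ],
)

```text
clock: 13.43
position: [0.6395, 0.218, 0.026]
tool_rot: [-0.972, 1.556, -2.67]
force: [0.2, 0.3, -1.3]
grip_width: 0.0483
```

```bash
python3 - <<'E'
from h import *
goal(.002,.456,-.012);snap('wrist','w16.png')
E
```

```text
t 13.43 stopframe [-0.0006  0.453   0.026 ] w 0.0483 F [ 0.2  0.3 -1.3]
 tool axes in stop frame (cols)
 [[-0.012  1.    -0.013]
 [-0.008 -0.013 -1.   ]
 [-1.    -0.012  0.008]]
to (0.002, 0.456, -0.012) dx,dy,dz cm [ 3.8   0.3  -0.34]
```

View pics/w16.png

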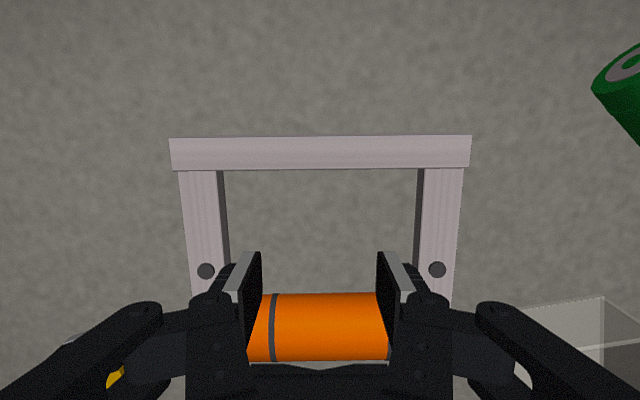

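arm_command(
  commands=[
    {"dx": 1.5, "dy": 0.3, "dz": -0.3, "twist": 0},
    {"dx": 3.0, "dy": 0.3, "dz": -0.3, "twist": 0},
    {"dx": 3.8, "dy": 0.3, "dz": -0.3, "twist": 0},
    {"dx": 3.8, "dy": 0.3, "dz": -0.3, "twist": 0},
    {"dx": 3.8, "dy": 0.3, "dz": -0.3, "twist": 0},
  ],
)

```text
clock: 13.9
position: [0.6438, 0.2205, -0.0089]
tool_rot: [-0.929, 1.558, -2.627]
force: [0.3, -0.6, -0.9]
grip_width: 0.0484
```

arm_command(
  commands=[
    {"dx": 0, "dy": 0, "dz": 0.6, "twist": 0},
    {"dx": 0, "dy": 0, "dz": 1.2, "twist": 0},
    {"dx": 0, "dy": 0, "dz": 1.8, "twist": 0},
    {"dx": 0, "dy": 0, "dz": 2.4, "twist": 0},
    {"dx": 0, "dy": 0, "dz": 3.0, "twist": 0},
    {"dx": 0, "dy": 0, "dz": 3.8, "twist": 0},
    {"dx": 0, "dy": 0, "dz": 4.6, "twist": 0},
    {"dx": 0, "dy": 0, "dz": 5.4, "twist": 0},
    {"dx": 0, "dy": 0, "dz": 6.2, "twist": 0},
    {"dx": 0, "dy": 0, "dz": 7.0, "twist": 0},
    {"dx": 0, "dy": 0, "dz": 7.8, "twist": 0},
    {"dx": 0, "dy": 0, "dz": 8.6, "twist": 0},
  ],
)

```text
clock: 14.9
position: [0.6329, 0.1347, -0.0081]
tool_rot: [-0.947, 1.559, -2.644]
force: [-0.3, 4.2, 4.7]
grip_width: 0.0483
```

```bash
python3 - <<'E'
from h import *
goal(.002,.3,-.012);im,_=snap('side','s17.png');cv2.imwrite('pics/s17c.png',cv2.resize(im[100:310,230:410,::-1],None,fx=4,fy=2.8))
E
```

```text
t 14.90 stopframe [ 0.0023  0.3695 -0.0081] w 0.0483 F [-0.3  4.2  4.7]
 tool axes in stop frame (cols)
 [[-0.01   1.    -0.013]
 [-0.007 -0.013 -1.   ]
 [-1.    -0.01   0.007]]
to (0.002, 0.3, -0.012) dx,dy,dz cm [0.44 0.06 6.94]
```

View pics/s17c.png

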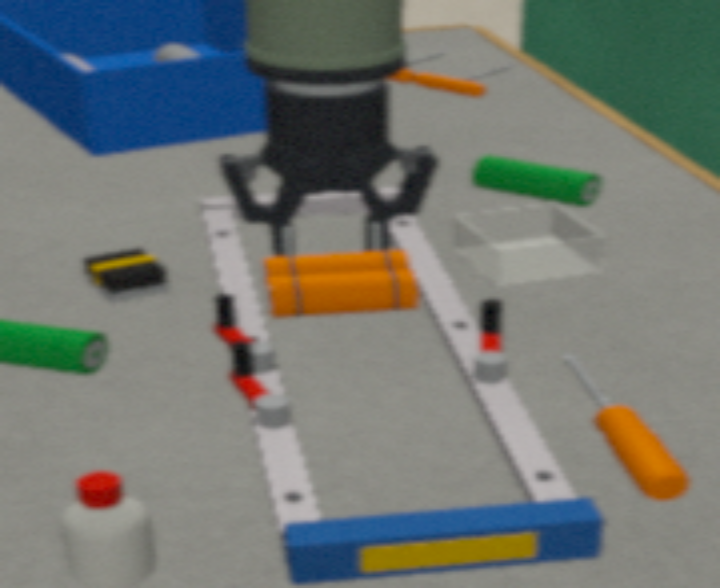

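arm_command(
  commands=[
    {"dx": 0.2, "dy": 0, "dz": 0.7, "twist": -0.013},
    {"dx": 0.3, "dy": 0, "dz": 1.5, "twist": -0.013},
    {"dx": 0.3, "dy": 0, "dz": 2.3, "twist": -0.013},
    {"dx": 0.3, "dy": 0, "dz": 3.1, "twist": -0.013},
    {"dx": 0.3, "dy": 0, "dz": 4.0, "twist": -0.013},
    {"dx": 0.3, "dy": 0.1, "dz": 4.9, "twist": -0.013},
    {"dx": 0.3, "dy": 0.1, "dz": 5.8, "twist": -0.013},
    {"dx": 0.3, "dy": 0.1, "dz": 6.7, "twist": -0.013},
    {"dx": 0.3, "dy": 0.1, "dz": 7.6, "twist": -0.013},
    {"dx": 0.3, "dy": 0.1, "dz": 8.5, "twist": -0.013},
    {"dx": 0.3, "dy": 0.1, "dz": 9.4, "twist": -0.013},
    {"dx": 0.3, "dy": 0.1, "dz": 10.0, "twist": -0.013},
  ],
)

```text
clock: 15.95
position: [0.6207, 0.0315, -0.0103]
tool_rot: [-0.85, 1.557, -2.536]
force: [0.8, -0.4, -0.0]
grip_width: 0.0485
```

```bash
python3 - <<'E'
from h import *
goal(.002,.1,-.012);im,_=snap('side','s18.png');cv2.imwrite('pics/s18c.png',cv2.resize(im[100:310,230:410,::-1],None,fx=4,fy=2.8))
E
```

```text
t 15.95 stopframe [ 0.0019  0.2655 -0.0103] w 0.0485 F [ 0.8 -0.4 -0. ]
 tool axes in stop frame (cols)
 [[-0.01   1.    -0.002]
 [-0.009 -0.002 -1.   ]
 [-1.    -0.01   0.009]]
to (0.002, 0.1, -0.012) dx,dy,dz cm [ 0.32  0.06 16.55]
```

View pics/s18c.png

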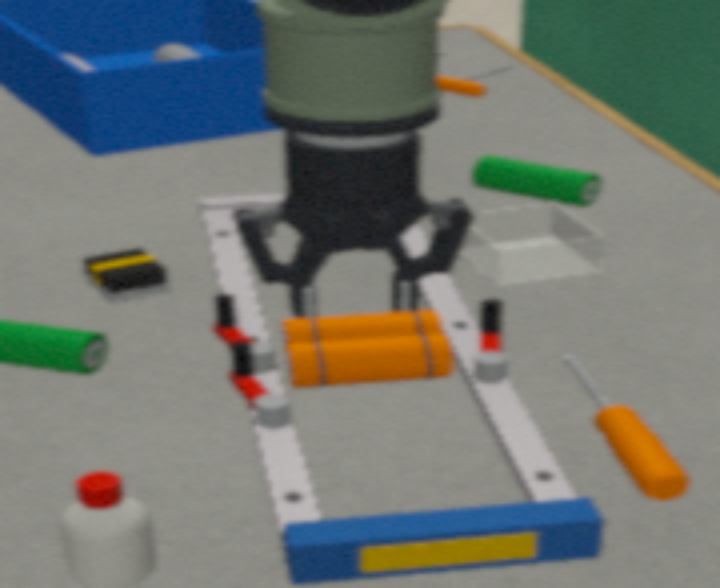

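arm_command(
  commands=[
    {"dx": 0.1, "dy": 0, "dz": 0.7, "twist": 0},
    {"dx": 0.2, "dy": 0, "dz": 1.5, "twist": 0},
    {"dx": 0.2, "dy": 0, "dz": 2.4, "twist": 0},
    {"dx": 0.2, "dy": 0, "dz": 3.3, "twist": 0},
    {"dx": 0.2, "dy": 0, "dz": 4.2, "twist": 0},
    {"dx": 0.2, "dy": 0, "dz": 5.1, "twist": 0},
    {"dx": 0.2, "dy": 0, "dz": 6.0, "twist": 0},
    {"dx": 0.2, "dy": 0, "dz": 6.9, "twist": 0},
    {"dx": 0.2, "dy": 0, "dz": 7.8, "twist": 0},
    {"dx": 0.2, "dy": 0, "dz": 8.7, "twist": 0},
    {"dx": 0.2, "dy": 0, "dz": 9.6, "twist": 0},
    {"dx": 0.2, "dy": 0, "dz": 10.5, "twist": 0},
  ],
)

```text
clock: 17.0
position: [0.6082, -0.0749, -0.0112]
tool_rot: [-0.817, 1.557, -2.505]
force: [-0.4, 1.0, 1.5]
grip_width: 0.0477
```

arm_command(
  commands=[
    {"dx": 0, "dy": 0, "dz": 0.6, "twist": 0},
    {"dx": 0, "dy": 0, "dz": 1.2, "twist": 0},
    {"dx": 0, "dy": 0, "dz": 1.8, "twist": 0},
    {"dx": 0, "dy": 0, "dz": 2.4, "twist": 0},
    {"dx": 0, "dy": 0, "dz": 3.0, "twist": 0},
    {"dx": 0, "dy": 0, "dz": 3.6, "twist": 0},
    {"dx": 0, "dy": 0, "dz": 4.2, "twist": 0},
    {"dx": 0, "dy": 0, "dz": 4.8, "twist": 0},
    {"dx": 0, "dy": 0, "dz": 5.4, "twist": 0},
    {"dx": 0, "dy": 0, "dz": 5.8, "twist": 0},
  ],
)

```text
clock: 17.83
position: [0.6013, -0.1334, -0.0106]
tool_rot: [-0.803, 1.557, -2.491]
force: [-0.4, -0.2, 0.5]
grip_width: 0.0481
```

```bash
python3 - <<'E'
from h import *
goal(.002,.083,-.012);im,_=snap('side','s19.png');cv2.imwrite('pics/s19c.png',cv2.resize(im[150:310,230:410,::-1],None,fx=4,fy=3.5))
E
```

```text
t 17.83 stopframe [ 0.0012  0.0994 -0.0106] w 0.0481 F [-0.4 -0.2  0.5]
 tool axes in stop frame (cols)
 [[-0.01   1.    -0.004]
 [-0.01  -0.004 -1.   ]
 [-1.    -0.01   0.01 ]]
to (0.002, 0.083, -0.012) dx,dy,dz cm [0.15 0.08 1.64]
```

View pics/s19c.png

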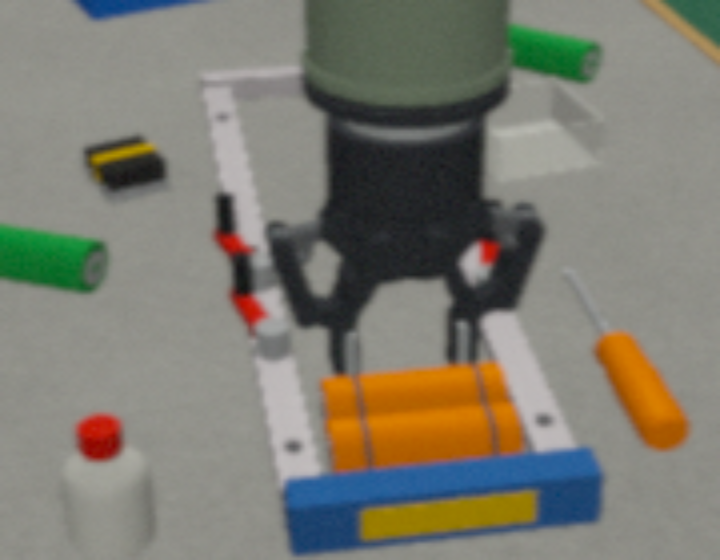

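arm_command(
  commands=[
    {"dx": 0, "dy": 0.1, "dz": 0.4, "twist": 0},
    {"dx": 0, "dy": 0.1, "dz": 0.8, "twist": 0},
    {"dx": 0, "dy": 0.1, "dz": 1.2, "twist": 0},
    {"dx": 0, "dy": 0.1, "dz": 1.5, "twist": 0},
    {"dx": 0, "dy": 0.1, "dz": 1.6, "twist": 0},
    {"dx": 0, "dy": 0.1, "dz": 1.6, "twist": 0},
  ],
)

```text
clock: 18.38
position: [0.6004, -0.1493, -0.0105]
tool_rot: [-0.858, 1.557, -2.546]
force: [0.4, 4.7, 0.3]
grip_width: 0.0484
```

```bash
python3 - <<'E'
from h import *
goal(.002,.083,-.012);im,_=snap('side','s20.png');cv2.imwrite('pics/s20c.png',cv2.resize(im[230:310,290:400,::-1],None,fx=7,fy=7))
ci=imaging.camera_info('side');print((proj(ci,[W(x,y,z) for x,y,z in ((0,.036,.018),(0,.018,.036),(0,.054,.036),(0,0,.034),(0,.072,.018))])-[290,230])*7)
E
```

```text
t 18.38 stopframe [ 0.0022  0.0836 -0.0105] w 0.0484 F [0.4 4.7 0.3]
 tool axes in stop frame (cols)
 [[-0.01   1.    -0.004]
 [-0.009 -0.004 -1.   ]
 [-1.    -0.01   0.009]]
to (0.002, 0.083, -0.012) dx,dy,dz cm [ 0.15 -0.01  0.06]
[[322.63815722 316.37126236]
 [335.77980553 308.06305113]
 [310.54727726 223.80111944]
 [349.08711778 358.59427758]
 [298.62538849 234.26683372]]
```

View pics/s20c.png

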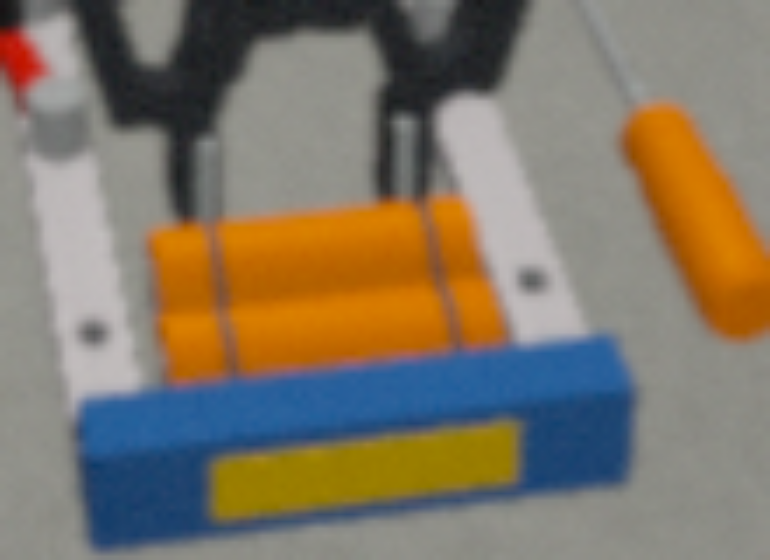

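arm_command(
  commands=[
    {"dx": 0, "dy": 0, "dz": 0.2, "twist": 0},
    {"dx": 0, "dy": 0, "dz": 0.4, "twist": 0},
    {"dx": 0, "dy": 0, "dz": 0.4, "twist": 0},
  ],
)

```text
clock: 18.68
position: [0.6003, -0.1496, -0.0106]
tool_rot: [-1.167, 1.559, -2.853]
force: [-0.3, 17.6, 4.4]
grip_width: 0.0485
```

arm_command(
  commands=[
    {"dx": 0, "dy": 0, "dz": -0.5, "twist": 0},
    {"dx": 0, "dy": 0, "dz": -2.0, "twist": 0},
    {"dx": -4, "dy": 0, "dz": -3.0, "twist": 0},
    {"dx": -8, "dy": 0, "dz": -3.0, "twist": 0},
    {"dx": -10, "dy": -2, "dz": -10.0, "twist": 0},
    {"dx": -10, "dy": -5, "dz": -14.0, "twist": 0},
    {"dx": -10, "dy": -13, "dz": -28.0, "twist": 0},
    {"dx": -10, "dy": -13, "dz": -28.0, "twist": 0},
    {"dx": -10, "dy": -13, "dz": -28.0, "twist": 0},
    {"dx": -10, "dy": -13, "dz": -28.0, "twist": 0},
    {"dx": -10, "dy": -13, "dz": -28.0, "twist": 0},
    {"dx": -10, "dy": -13, "dz": -28.0, "twist": 0},
  ],
  grip=-1,
)

```text
clock: 19.68
position: [0.5018, 0.1508, 0.0895]
tool_rot: [-1.385, 1.558, -3.063]
force: [-0.2, 0.8, 0.8]
grip_width: 0.0854
```

```bash
cat > chk.py <<'E'
import sys
from h import *
im,ci=snap('top','t%s.png'%sys.argv[1])
cv2.imwrite('pics/t%sc.png'%sys.argv[1],cv2.resize(im[150:280,180:440,::-1],None,fx=3,fy=3,interpolation=cv2.INTER_CUBIC))
m=masks(im)
for k in ('orange','yellow'):
    for b in blobs(im,m[k]):
        z=.022 if k=='orange' else .026
        q=S(ray(ci,b[0],z))[0]
        if abs(q[0])<.2 and -.05<q[1]<.6: print(k,b[1],q.round(4))
st()
snap('wrist','w%s.png'%sys.argv[1])
E
python3 chk.py 21
```

```text
orange 307 [0.1153 0.0652 0.022 ]
orange 124 [0.0403 0.0376 0.022 ]
orange 707 [0.0028 0.0372 0.022 ]
orange 179 [-0.0368  0.0374  0.022 ]
yellow 24 [-0.1423  0.3654  0.026 ]
t 19.73 stopframe [-0.128   0.3674  0.0896] w 0.0855 F [ 0.7 -1.4 -1.3]
 tool axes in stop frame (cols)
 [[-0.011  1.     0.004]
 [-0.004  0.004 -1.   ]
 [-1.    -0.011  0.004]]
```

View pics/t21c.png

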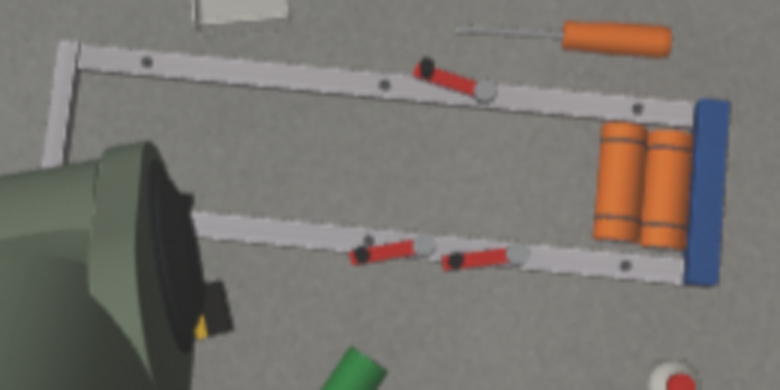

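View pics/w21.png

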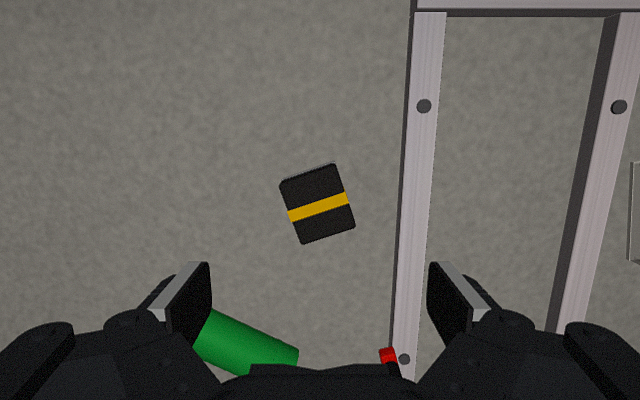

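```bash
cat > ck.py <<'E'
from h import *
im,ci=snap('wrist','wck.png')
h=cv2.cvtColor(im,cv2.COLOR_RGB2HSV).astype(int)
y=max(blobs(im,masks(im)['yellow']),key=lambda b:b[1]);print(y)
print('stripe c',S(ray(ci,y[0],.026)))
q=S(ray(ci,cv2.boxPoints(y[2]),.026));print(q.round(4))
c=S(ray(ci,[(280,185),(334,165),(355,228),(302,244)],.026));print(c.round(4),c.mean(0))
E
python3 ck.py
```

```text
(array([315.78322581, 203.2916129 ]), np.int32(775), ((315.71002197265625, 203.2259521484375), (15.074073791503906, 62.17851638793945), 68.8951644897461))
stripe c [[-0.12901647  0.37146059  0.026     ]]
[[-0.1502  0.3686  0.026 ]
 [-0.1119  0.3839  0.026 ]
 [-0.1081  0.3744  0.026 ]
 [-0.1468  0.3588  0.026 ]]
[[-0.1524  0.3837  0.026 ]
 [-0.1172  0.397   0.026 ]
 [-0.1026  0.3543  0.026 ]
 [-0.1385  0.3426  0.026 ]] [-0.12768645  0.36942659  0.026     ]
```

arm_command(
  commands=[
    {"dx": 1, "dy": -0.1, "dz": -0.3, "twist": -0.12},
    {"dx": 3, "dy": -0.1, "dz": -0.3, "twist": -0.24},
    {"dx": 4, "dy": -0.1, "dz": -0.3, "twist": -0.35},
    {"dx": 5, "dy": -0.1, "dz": -0.3, "twist": -0.35},
    {"dx": 5, "dy": -0.1, "dz": -0.3, "twist": -0.35},
    {"dx": 5, "dy": -0.1, "dz": -0.3, "twist": -0.35},
  ],
  grip=-0.41,
)

```text
clock: 20.33
position: [0.5037, 0.1453, 0.0395]
tool_rot: [-1.439, 1.558, -2.78]
force: [-0.1, -0.2, -1.0]
grip_width: 0.0604
```

```bash
python3 ck.py;python3 - <<'E'
from h import *
goal(-.129,.370,-.018)
E
```

```text
(array([319.10640067, 227.16625104]), np.int32(1203), ((318.5, 226.5), (17.0, 77.0), 90.0))
stripe c [[-0.12885426  0.37134842  0.026     ]]
[[-0.1499  0.3691  0.026 ]
 [-0.1119  0.3829  0.026 ]
 [-0.1085  0.3741  0.026 ]
 [-0.147   0.3601  0.026 ]]
[[-0.1554  0.3859  0.026 ]
 [-0.1329  0.405   0.026 ]
 [-0.1109  0.3774  0.026 ]
 [-0.1343  0.3593  0.026 ]] [-0.13335043  0.38188762  0.026     ]
t 20.38 stopframe [-0.1271  0.3658  0.0399] w 0.06 F [-0.4  0.5  0.6]
 tool axes in stop frame (cols)
 [[-0.01   0.941  0.338]
 [-0.005  0.338 -0.941]
 [-1.    -0.011  0.001]]
to (-0.129, 0.37, -0.018) dx,dy,dz cm [ 5.79  0.03 -0.46]
```

View pics/wck.png

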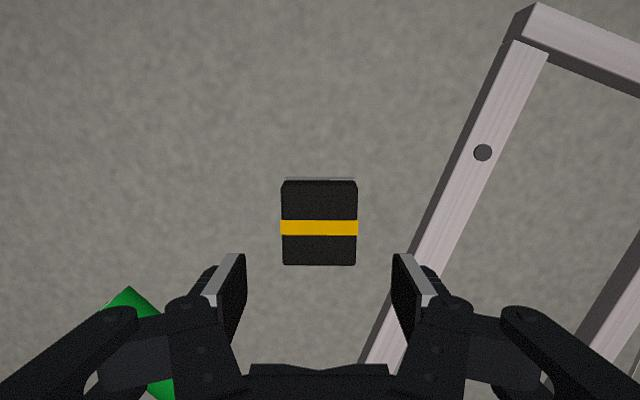

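arm_command(
  commands=[
    {"dx": 2, "dy": 0, "dz": -0.5, "twist": 0},
    {"dx": 4, "dy": 0, "dz": -0.5, "twist": 0},
    {"dx": 5.5, "dy": 0, "dz": -0.5, "twist": 0},
    {"dx": 5.8, "dy": 0, "dz": -0.5, "twist": 0},
    {"dx": 5.8, "dy": 0, "dz": -0.5, "twist": 0},
    {"dx": 5.8, "dy": 0, "dz": -0.5, "twist": 0},
  ],
)

```text
clock: 20.88
position: [0.5027, 0.1503, -0.0171]
tool_rot: [-1.416, 1.56, -2.756]
force: [0.2, -0.6, -0.3]
grip_width: 0.0603
```

arm_command(
  commands=[
    {"dx": 0, "dy": 0, "dz": 0, "twist": 0},
    {"dx": 0, "dy": 0, "dz": 0, "twist": 0},
    {"dx": 0, "dy": 0, "dz": 0, "twist": 0},
    {"dx": 0, "dy": 0, "dz": 0, "twist": 0},
    {"dx": 0, "dy": 0, "dz": 0, "twist": 0},
    {"dx": 0, "dy": 0, "dz": 0, "twist": 0},
  ],
  grip=1,
  squeeze=50,
)

```text
clock: 21.38
position: [0.5035, 0.1505, -0.0158]
tool_rot: [-1.42, 1.562, -2.761]
force: [-2.0, -1.8, 12.9]
grip_width: 0.0392
```

```bash
python3 ck.py;python3 - <<'E'
from h import *
goal(-.129,.370,-.018)
E
```

```text
(array([318.72515754, 285.46194862]), np.int32(2063), ((318.5, 285.0), (20.0, 103.0), 90.0))
stripe c [[-0.12750729  0.37149872  0.026     ]]
[[-0.1475  0.3689  0.026 ]
 [-0.1106  0.3823  0.026 ]
 [-0.1075  0.3744  0.026 ]
 [-0.145   0.3608  0.026 ]]
[[-0.1537  0.4039  0.026 ]
 [-0.1381  0.4171  0.026 ]
 [-0.1228  0.3979  0.026 ]
 [-0.1391  0.3854  0.026 ]] [-0.13839623  0.40103844  0.026     ]
t 21.43 stopframe [-0.1281  0.3705 -0.0158] w 0.039 F [-1.5 -1.3 13.5]
 tool axes in stop frame (cols)
 [[-0.008  0.942  0.336]
 [-0.004  0.336 -0.942]
 [-1.    -0.009  0.001]]
to (-0.129, 0.37, -0.018) dx,dy,dz cm [ 0.22 -0.1   0.02]
```

View pics/wck.png

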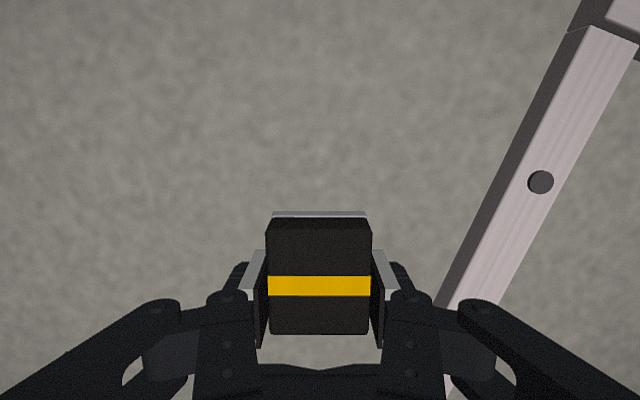

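arm_command(
  commands=[
    {"dx": -1, "dy": 0, "dz": 0, "twist": 0},
    {"dx": -3, "dy": 0, "dz": 0, "twist": 0},
    {"dx": -5, "dy": 0, "dz": 0, "twist": 0},
    {"dx": -5, "dy": 2, "dz": 2.2, "twist": 0.05},
    {"dx": -5, "dy": 4, "dz": 4.4, "twist": 0.1},
    {"dx": -5, "dy": 6, "dz": 6.6, "twist": 0.2},
    {"dx": -5, "dy": 8, "dz": 8.8, "twist": 0.3},
    {"dx": -5, "dy": 9.7, "dz": 10.9, "twist": 0.343},
    {"dx": -5, "dy": 9.7, "dz": 10.9, "twist": 0.343},
    {"dx": -5, "dy": 9.7, "dz": 10.9, "twist": 0.343},
  ],
)

```text
clock: 22.27
position: [0.6239, 0.0654, 0.0344]
tool_rot: [-0.988, 1.563, -2.674]
force: [0.2, 0.1, -1.7]
grip_width: 0.0388
```

```bash
python3 ck.py|head -1;python3 - <<'E'
from h import *
goal(0,.110,0)
E
```

```text
(array([318.67622752, 285.44822557]), np.int32(2057), ((318.5, 285.0), (20.0, 103.0), 90.0))
t 22.32 stopframe [2.000e-04 3.006e-01 3.420e-02] w 0.0388 F [-0.2  1.  -1.1]
 tool axes in stop frame (cols)
 [[-0.008  1.    -0.   ]
 [-0.004 -0.    -1.   ]
 [-1.    -0.008  0.004]]
to (0, 0.11, 0) dx,dy,dz cm [3.490e+00 1.000e-02 1.905e+01]
```

View pics/wck.png

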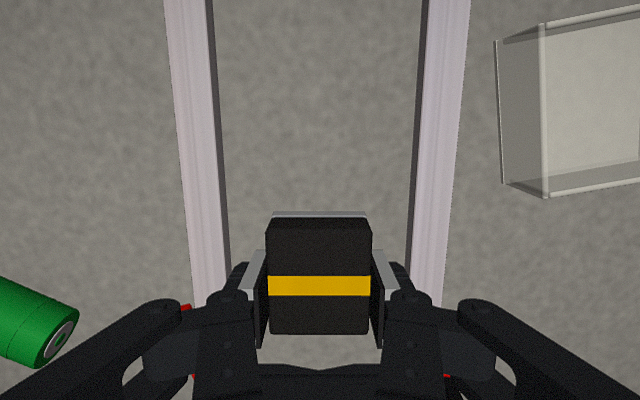

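arm_command(
  commands=[
    {"dx": 0, "dy": 0, "dz": 2, "twist": 0},
    {"dx": 0, "dy": 0, "dz": 5, "twist": 0},
    {"dx": 0, "dy": 0, "dz": 8, "twist": 0},
    {"dx": 0, "dy": 0, "dz": 11, "twist": 0},
    {"dx": 0, "dy": 0, "dz": 14, "twist": 0},
    {"dx": 0, "dy": 0, "dz": 16.5, "twist": 0},
    {"dx": 0, "dy": 0, "dz": 18.0, "twist": 0},
    {"dx": 0, "dy": 0, "dz": 18.0, "twist": 0},
    {"dx": 2, "dy": 0, "dz": 18.0, "twist": 0},
    {"dx": 3.5, "dy": 0, "dz": 18.0, "twist": 0},
    {"dx": 4.3, "dy": 0, "dz": 18.0, "twist": 0},
    {"dx": 4.3, "dy": 0, "dz": 18.0, "twist": 0},
  ],
)

```text
clock: 23.32
position: [0.6013, -0.111, -0.0093]
tool_rot: [-1.247, 1.56, -2.93]
force: [0.1, 0.5, -1.5]
grip_width: 0.0388
```

```bash
python3 - <<'E'
from h import *
goal(0,.0945,-.015)
im,_=snap('side','s25.png');cv2.imwrite('pics/s25c.png',cv2.resize(im[210:310,270:410,::-1],None,fx=5.5,fy=5.5))
E
```

```text
t 23.32 stopframe [-0.0013  0.1217 -0.0093] w 0.0388 F [ 0.1  0.5 -1.5]
 tool axes in stop frame (cols)
 [[-0.01   1.     0.001]
 [-0.003  0.001 -1.   ]
 [-1.    -0.01   0.003]]
to (0, 0.0945, -0.015) dx,dy,dz cm [0.58 0.13 2.72]
```

View pics/s25c.png

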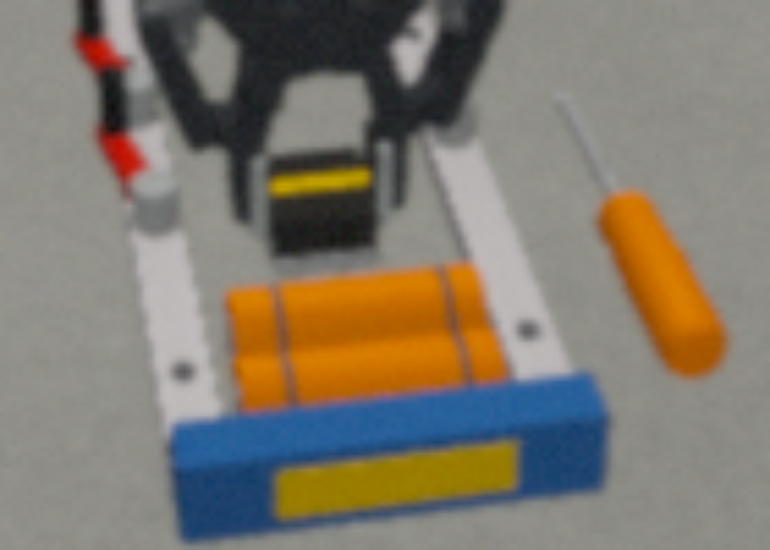

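arm_command(
  commands=[
    {"dx": 0.3, "dy": 0.1, "dz": 0, "twist": 0},
    {"dx": 0.6, "dy": 0.1, "dz": 0, "twist": 0},
    {"dx": 0.6, "dy": 0.1, "dz": 0.4, "twist": 0},
    {"dx": 0.6, "dy": 0.1, "dz": 0.9, "twist": 0},
    {"dx": 0.6, "dy": 0.1, "dz": 1.4, "twist": 0},
    {"dx": 0.6, "dy": 0.1, "dz": 1.9, "twist": 0},
    {"dx": 0.6, "dy": 0.1, "dz": 2.3, "twist": 0},
    {"dx": 0.6, "dy": 0.1, "dz": 2.6, "twist": 0},
    {"dx": 0.6, "dy": 0.1, "dz": 2.7, "twist": 0},
    {"dx": 0.6, "dy": 0.1, "dz": 2.7, "twist": 0},
  ],
)

```text
clock: 24.2
position: [0.5997, -0.1385, -0.0141]
tool_rot: [-1.197, 1.561, -2.881]
force: [-0.2, 0.4, -1.1]
grip_width: 0.039
```

```bash
python3 - <<'E'
from h import *
goal(0,.0945,-.015)
im,_=snap('side','s26.png');cv2.imwrite('pics/s26c.png',cv2.resize(im[210:310,270:410,::-1],None,fx=5.5,fy=5.5))
E
```

```text
t 24.20 stopframe [ 0.0003  0.0942 -0.0141] w 0.039 F [-0.2  0.4 -1.1]
 tool axes in stop frame (cols)
 [[-0.009  1.     0.001]
 [-0.003  0.001 -1.   ]
 [-1.    -0.009  0.003]]
to (0, 0.0945, -0.015) dx,dy,dz cm [ 0.09 -0.03 -0.03]
```

View pics/s26c.png

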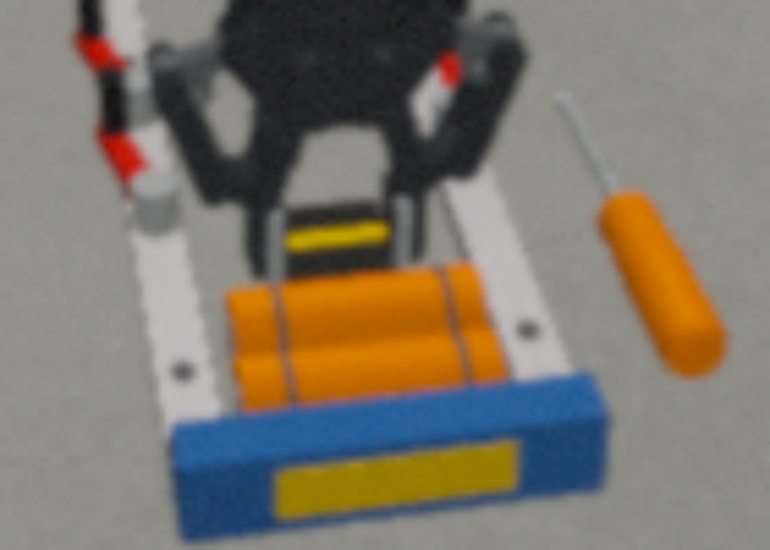

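arm_command(
  commands=[
    {"dx": 0.15, "dy": 0, "dz": 0.1, "twist": 0},
    {"dx": 0.2, "dy": 0, "dz": 0.3, "twist": 0},
    {"dx": 0.2, "dy": 0, "dz": 0.4, "twist": 0},
    {"dx": 0.2, "dy": 0, "dz": 0.4, "twist": 0},
  ],
)

```text
clock: 24.58
position: [0.6, -0.1389, -0.0157]
tool_rot: [-1.595, 1.562, 3.008]
force: [-3.2, 17.4, 12.6]
grip_width: 0.0389
```

arm_command(
  commands=[
    {"dx": 0, "dy": 0, "dz": 0, "twist": 0},
    {"dx": 0, "dy": 0, "dz": 0, "twist": 0},
    {"dx": 0, "dy": 0, "dz": 0, "twist": 0},
    {"dx": 0, "dy": 0, "dz": 0, "twist": 0},
    {"dx": -2, "dy": 0, "dz": 0, "twist": 0},
    {"dx": -5, "dy": 0, "dz": 0, "twist": 0},
    {"dx": -9, "dy": 0, "dz": 0, "twist": 0},
    {"dx": -9, "dy": 0, "dz": -4, "twist": 0},
    {"dx": -9, "dy": 0, "dz": -8, "twist": 0},
    {"dx": -9, "dy": 0, "dz": -8, "twist": 0},
    {"dx": -9, "dy": 0, "dz": -8, "twist": 0},
  ],
  grip=-0.3,
)

```text
clock: 25.5
position: [0.6098, -0.0569, 0.0742]
tool_rot: [-1.675, 1.562, 2.931]
force: [-0.4, -0.9, -0.5]
grip_width: 0.0559
```

```bash
python3 - <<'E'
from h import *
goal(0,.18,.08)
im,_=snap('side','s27.png');cv2.imwrite('pics/s27c.png',cv2.resize(im[210:310,270:410,::-1],None,fx=5.5,fy=5.5))
ci=imaging.camera_info('side')
print((proj(ci,[W(x,y,.026) for x in (-.02,.02) for y in (.072,.117)])-[270,210])*5.5)
im,_=snap('wrist','w27.png')
E
```

```text
t 25.50 stopframe [0.001  0.1765 0.0742] w 0.0559 F [-0.4 -0.9 -0.5]
 tool axes in stop frame (cols)
 [[-0.009  1.     0.007]
 [ 0.001  0.007 -1.   ]
 [-1.    -0.009 -0.001]]
to (0, 0.18, 0.08) dx,dy,dz cm [-0.57 -0.1  -0.35]
[[289.93936627 282.92782774]
 [270.46220359 208.55432563]
 [398.95284028 270.36643472]
 [374.81717821 197.04094921]]
```

View pics/s27c.png

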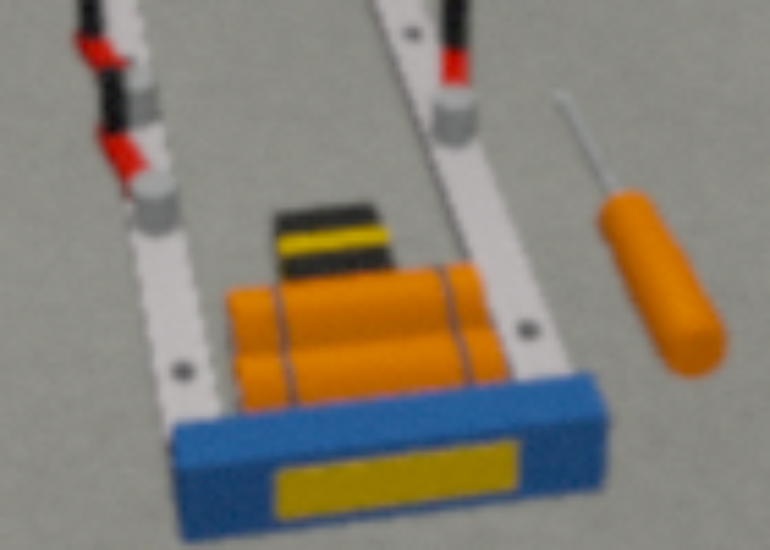

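View pics/w27.png

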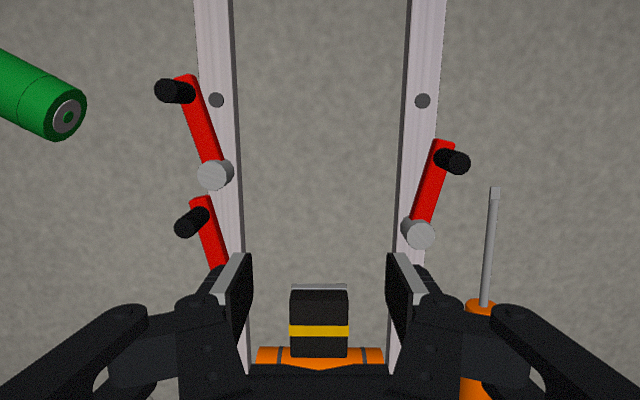

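```bash
python3 - <<'E'
from h import *
ci=imaging.camera_info('wrist')
print(S(ray(ci,(184,228),.056)),S(ray(ci,(202,207),.028)))
print(proj(ci,W(-.0753,.1761,.056)))
im,_=snap('wrist','w28.png');cv2.imwrite('pics/w28c.png',im[150:300,120:300,::-1].repeat(4,0).repeat(4,1))
E
```

```text
[[-0.07213295  0.17700648  0.056     ]] [[-0.0710131   0.18141312  0.028     ]]
[[178.37545489 229.54908944]]
```

View pics/w28c.png

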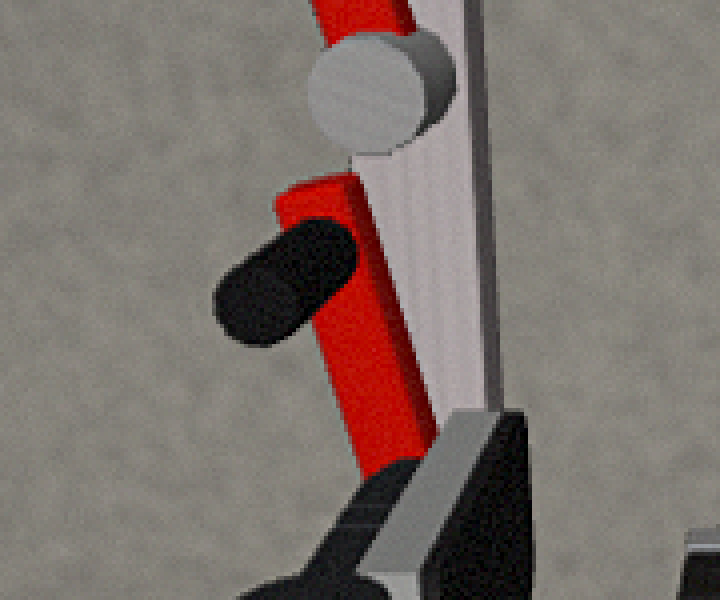

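arm_command(
  commands=[
    {"dx": -1, "dy": -2, "dz": 0, "twist": 0.12},
    {"dx": -1, "dy": -5, "dz": 0, "twist": 0.24},
    {"dx": -1, "dy": -7.3, "dz": 0, "twist": 0.36},
    {"dx": -1, "dy": -7.3, "dz": 0, "twist": 0.48},
    {"dx": -1, "dy": -7.3, "dz": 0, "twist": 0.6},
    {"dx": -1, "dy": -7.3, "dz": 0, "twist": 0.72},
    {"dx": -1, "dy": -7.3, "dz": 0, "twist": 0.79},
    {"dx": -1, "dy": -7.3, "dz": 0, "twist": 0.79},
    {"dx": -1, "dy": -7.3, "dz": 0, "twist": 0.79},
  ],
  grip=0.1,
)

```text
clock: 26.4
position: [0.5367, -0.0536, 0.0847]
tool_rot: [-0.66, 1.561, -3.131]
force: [0.3, 0.7, 1.0]
grip_width: 0.0387
```

```bash
python3 - <<'E'
from h import *
goal(-.072,.177,.012)
im,ci=snap('wrist','w29.png');print(proj(ci,W(-.072,.177,.056)))
E
```

```text
t 26.40 stopframe [-0.072   0.1714  0.0847] w 0.0387 F [0.3 0.7 1. ]
 tool axes in stop frame (cols)
 [[-0.009  0.706 -0.708]
 [-0.001 -0.708 -0.706]
 [-1.    -0.006  0.008]]
to (-0.072, 0.177, 0.012) dx,dy,dz cm [ 7.27 -0.36 -0.44]
[[311.67111512 223.12322089]]
```

View pics/w29.png

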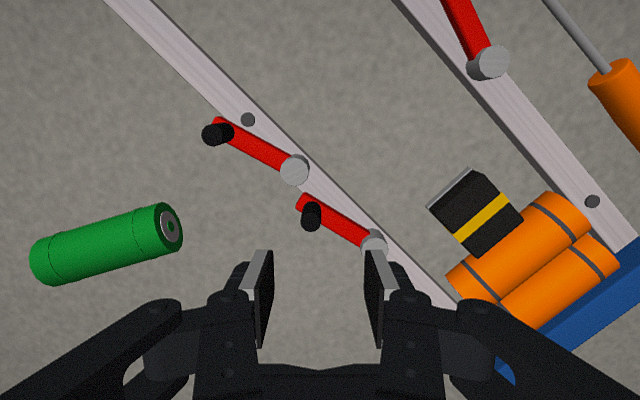

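arm_command(
  commands=[
    {"dx": 3, "dy": -0.4, "dz": -0.4, "twist": 0},
    {"dx": 6, "dy": -0.4, "dz": -0.4, "twist": 0},
    {"dx": 7.2, "dy": -0.4, "dz": -0.4, "twist": 0},
    {"dx": 7.2, "dy": -0.4, "dz": -0.4, "twist": 0},
    {"dx": 7.2, "dy": -0.4, "dz": -0.4, "twist": 0},
  ],
)

```text
clock: 26.87
position: [0.5366, -0.0486, 0.0131]
tool_rot: [-0.662, 1.561, -3.133]
force: [0.4, -0.4, 0.4]
grip_width: 0.0383
```

```bash
python3 - <<'E'
from h import *
s,T=st(); snap('wrist','w30.png')
n=np.array([.707,-.707])*.0133
for a in (-.1,.1,.3,.5,.7,.9,1.1,1.3,1.45,1.52,1.57):
    q=np.array([-.062+.048*np.sin(a),.13+.048*np.cos(a)])+n
    print(a,(T.T@(W(q[0],q[1],.012)-s['position'])*100).round(2))
E
```

```text
t 26.87 stopframe [-0.0726  0.1764  0.0131] w 0.0383 F [ 0.4 -0.4  0.4]
 tool axes in stop frame (cols)
 [[-0.01   0.707 -0.708]
 [-0.001 -0.708 -0.707]
 [-1.    -0.006  0.008]]
-0.1 [ 0.1   1.65 -0.51]
0.1 [ 0.09  2.33 -1.19]
0.3 [ 0.08  3.12 -1.72]
0.5 [ 0.07  4.01 -2.08]
0.7 [ 0.06  4.95 -2.26]
0.9 [ 0.06  5.91 -2.24]
1.1 [ 0.05  6.85 -2.04]
1.3 [ 0.05  7.73 -1.65]
1.45 [ 0.05  8.32 -1.25]
1.52 [ 0.05  8.58 -1.04]
1.57 [ 0.05  8.76 -0.87]
```

View pics/w30.png

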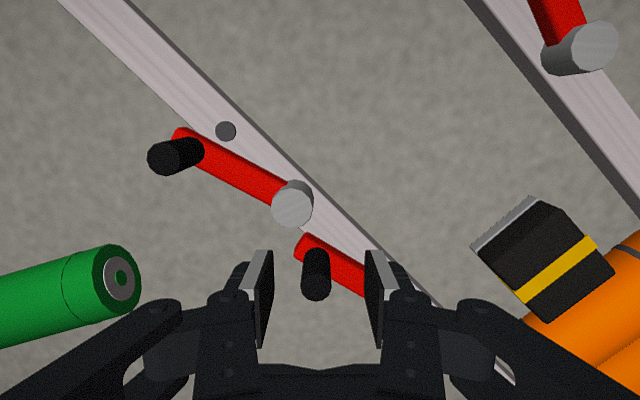

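arm_command(
  commands=[
    {"dx": 0.1, "dy": 0.8, "dz": 0, "twist": 0},
    {"dx": 0.1, "dy": 1.6, "dz": -0.5, "twist": 0},
    {"dx": 0.1, "dy": 2.3, "dz": -1.2, "twist": 0},
    {"dx": 0.1, "dy": 3.1, "dz": -1.7, "twist": 0},
    {"dx": 0.1, "dy": 4.0, "dz": -2.1, "twist": 0},
    {"dx": 0.1, "dy": 4.9, "dz": -2.3, "twist": 0},
    {"dx": 0.1, "dy": 5.9, "dz": -2.2, "twist": 0},
    {"dx": 0.1, "dy": 6.9, "dz": -2.0, "twist": 0},
    {"dx": 0.1, "dy": 7.7, "dz": -1.7, "twist": 0},
    {"dx": 0.1, "dy": 8.3, "dz": -1.3, "twist": 0},
    {"dx": 0.1, "dy": 8.6, "dz": -1.0, "twist": 0},
    {"dx": 0.1, "dy": 8.6, "dz": -1.0, "twist": 0},
  ],
)

```text
clock: 27.92
position: [0.598, -0.1113, 0.0123]
tool_rot: [-0.599, 1.562, -3.071]
force: [0.4, -0.9, 0.3]
grip_width: 0.0385
```

```bash
python3 - <<'E'
from h import *
s,T=st(); snap('wrist','w31.png');im,_=snap('side','s31.png');cv2.imwrite('pics/s31c.png',cv2.resize(im[210:310,270:410,::-1],None,fx=5.5,fy=5.5))
E
```

```text
t 27.92 stopframe [-0.0046  0.1211  0.0123] w 0.0385 F [ 0.4 -0.9  0.3]
 tool axes in stop frame (cols)
 [[-0.009  0.705 -0.709]
 [-0.002 -0.709 -0.705]
 [-1.    -0.005  0.007]]
```

View pics/w31.png

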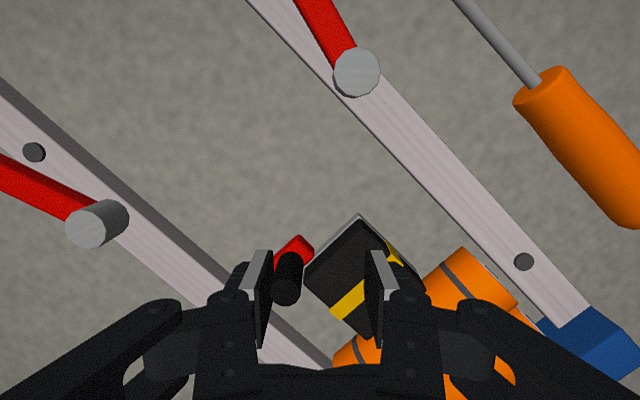

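View pics/s31c.png

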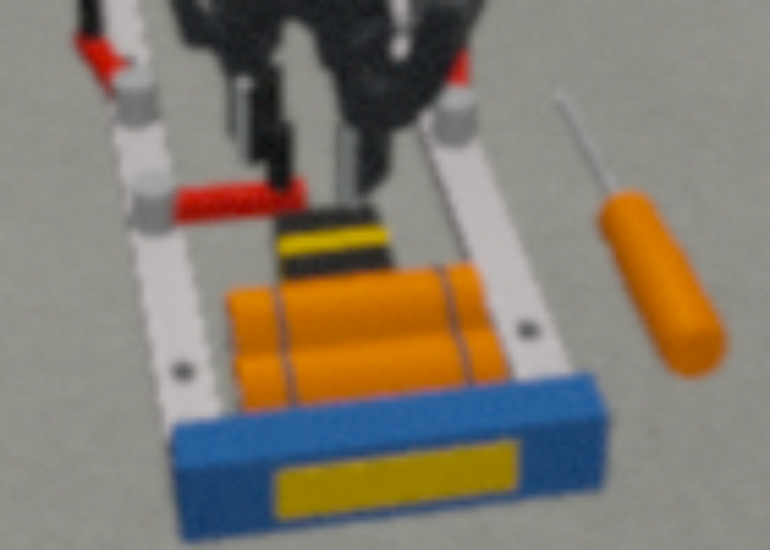

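arm_command(
  commands=[
    {"dx": 0, "dy": 0.2, "dz": 0.1, "twist": 0},
    {"dx": 0, "dy": 0.2, "dz": 0.1, "twist": 0},
    {"dx": 0, "dy": -0.2, "dz": 0, "twist": 0},
    {"dx": -2, "dy": -0.2, "dz": 0, "twist": 0},
    {"dx": -6, "dy": -0.2, "dz": 0, "twist": 0},
    {"dx": -10, "dy": -0.2, "dz": 0, "twist": 0},
    {"dx": -12, "dy": -4, "dz": -2, "twist": 0},
    {"dx": -12, "dy": -30, "dz": -16, "twist": 0},
    {"dx": -12, "dy": -30, "dz": -16, "twist": 0},
    {"dx": -12, "dy": -30, "dz": -16, "twist": 0},
    {"dx": -12, "dy": -30, "dz": -16, "twist": 0},
    {"dx": -12, "dy": -30, "dz": -16, "twist": 0},
  ],
)

```text
clock: 29.02
position: [0.5535, 0.1361, 0.1321]
tool_rot: [-0.678, 1.562, 3.134]
force: [1.2, 0.4, -0.7]
grip_width: 0.0386
```

arm_command(
  commands=[
    {"dx": 0, "dy": -8, "dz": -4, "twist": 0},
    {"dx": 0, "dy": -8, "dz": -4, "twist": 0},
    {"dx": 0, "dy": -8, "dz": -4, "twist": 0},
    {"dx": 0, "dy": -8, "dz": -4, "twist": 0},
  ],
)

```text
clock: 29.35
position: [0.5336, 0.2278, 0.1319]
tool_rot: [-0.773, 1.562, 3.045]
force: [-0.2, -0.2, 0.2]
grip_width: 0.0386
```

```bash
python3 chk.py 33; python3 - <<'E'
from h import *
im,_=snap('side','s33.png');cv2.imwrite('pics/s33c.png',cv2.resize(im[190:310,240:410,::-1],None,fx=4.6,fy=4.6))
E
```

```text
orange 307 [0.1153 0.0652 0.022 ]
orange 124 [0.0403 0.0376 0.022 ]
orange 708 [0.0027 0.0371 0.022 ]
orange 176 [-0.0369  0.0372  0.022 ]
yellow 69 [-0.0007  0.0947  0.026 ]
t 29.40 stopframe [-0.1059  0.4482  0.1321] w 0.0384 F [ 0.6 -0.7  0.9]
 tool axes in stop frame (cols)
 [[-0.008  0.709 -0.706]
 [-0.001 -0.706 -0.709]
 [-1.    -0.005  0.007]]
```

View pics/t33c.png

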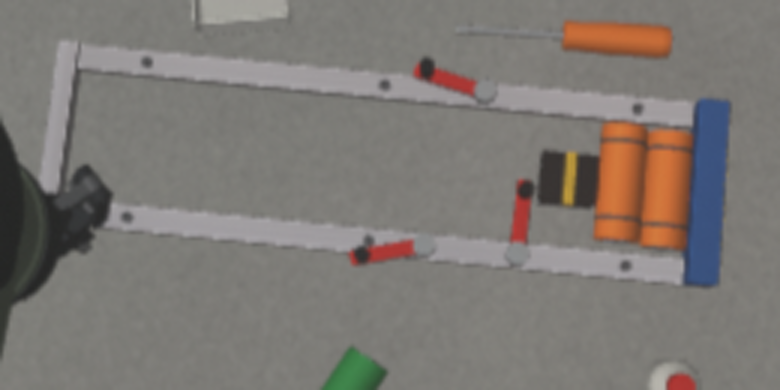

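View pics/s33c.png

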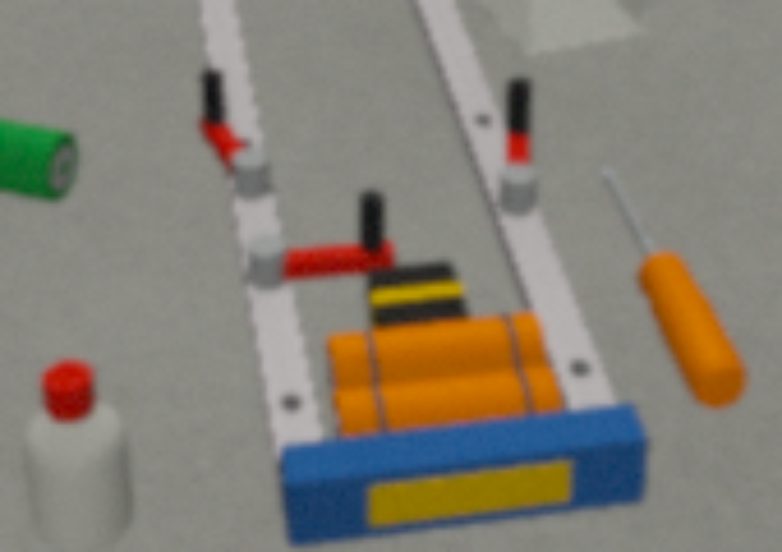

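```bash
python3 - <<'E'
from h import *
ci=imaging.camera_info('top');c=lambda p:np.array(p)/3.+[180,150]-0.33
q=S(ray(ci,c((526,189)),.052))[0];v=q[:2]-[-.062,.13];print(q,np.hypot(*v),np.arctan2(v[0],v[1]))
im,_=snap('top','t34.png')
b=[b for b in blobs(im,masks(im)['red']) if 340<b[0][0]<365 and 205<b[0][1]<240];
r=S(ray(ci,b[0][0],.028))[0];v=r[:2]-[-.062,.13];print(b,r,np.arctan2(v[0],v[1]))
E
```

```text
[-0.0151283   0.12878859  0.052     ] 0.0468873512288075 1.5966358293655023
[(array([353.13636364, 222.21212121]), np.int32(66), ((353.16925048828125, 222.1461944580078), (4.589284896850586, 14.139959335327148), 7.125016689300537))] [-0.03466798  0.12962998  0.028     ] 1.5843333215181508
```

```bash
python3 -c "
from h import *
print(order.job_done())"
```

```text
the job is handed in; nothing more can be done
None
```

The job is handed in at about 29 s of the 210 s, with everything in place by my last checks; the hand-in itself reports no verdict.

- **What I did:** I swung all three turnbuttons clear of the lane. Both orange rollers went along the bench to the blue stop in one push. The black block went into mid-lane and was pressed tight against the last roller. I then closed button2 behind it and moved the arm away.
- **Rollers:** the pair is centred 37 mm from the stop (36 mm is ideal) and 3 mm off the middle of the lane. Both look straight and touching.
- **Block:** its middle is 94.7 mm from the stop (94.5 mm is ideal), 1 mm off the middle of the lane, flat and straight.
- **Button2:** two readings gave 1.58 and 1.60 rad (over 1.35 is needed). These come from picture positions, so they are only as good as the calibration.
- **Bystanders:** the screwdriver reads at the same position in the last two top views and matches the first picture by eye. The bottle also looks unmoved. I did not measure the clear box at the end; it was never touched.

**Disagreement with the description:** with the jaws about 38 mm open, the fingertips were about 25 mm behind the reported TCP, not 8 mm ahead of it. Because of that, my first sweep at button3 passed over the pin without touching it. I measured the real offset by touching the bench and used it from then on.

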